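# Fit a fresh soap cartridge in the hot-lather machine

### The job

Take the dust cover off the lather machine's socket and set it down flat, knob up, on the marble. Then fit the fresh soap cartridge in the socket: feel for the slots with light pressure, push it down against the spring, turn it a quarter turn clockwise to the stop and let it spring up into its lock, so that it stays there upright when you let go. Do not force it, and leave the barber's other things where they are.

Things in the scene. Friction and masses are not known exactly. Their poses are not given: they have to be found in the camera images.
- machine: hot-lather machine, fixed: steel casing 165 mm deep, 150 wide, flat black deck on top 110 above the marble; spout and drip tray on its front (-x side) reach 118 ahead of the origin, the back is at +98. Origin on the marble under the casing; x to the back, z up. Bare marble lies off its front left (+y) corner.
- socket (a point): centre of the top rim of the bayonet collar on the machine's deck, 144 mm above the marble, 30 behind the machine's origin; axes are the machine's. Collar: aluminium wall 76 outside, 63 inside diameter, 34 high; fixed. It holds the lip and the spring plate.
- lip (a point): on the socket's axis, level with the top of the steel lip inside the collar, 4 mm below the rim. Lip 8 thick, bore 44 diameter, two opposite entry slots 13.5 wide reaching to the wall. The slots' line is roughly the machine's x axis but off by up to 0.6 rad either way: the collar is clamped as it came; no reading tells it. Look from above with the cover off, or feel for it.
- spring (a point): on the socket's axis, level with the spring plate's top at rest, 16 mm below the rim. It pushes up with 2 N at first touch, 7.6 N where the cartridge locks, 13.5 N at its stop 32.5 below the rim. Below the lip the lugs turn a quarter turn clockwise from above, to a hard stop (the other way they stop at once); there the lip's underside has pockets 3 deep, 15 wide.
- cartridge: soap cartridge, white and grey plastic, 0.22 to 0.39 kg, standing on its nose. Origin: centre of the nose's underside, z up. Neck 40 mm diameter up to 36, its foot narrowed to 34. Body 66 diameter from 36 to 88. Origin below the rim: 12 with lugs on the lip, 16 to 19 loose in the slots, over 27 to turn it, 24 when locked, 27 if stuck half turned.
- lugs (a point): on the cartridge's axis, 11.5 mm above its origin, midway between its two lugs. They stick out of the neck to +x and -x, to 29 from the axis, each 10 wide and 7 high. On the lip with its nose in the bore the cartridge has 2 mm of sideways play.
- bar (a point): top centre of the cartridge's finger bar, 123 mm above its origin. Bar 50 long (along the cartridge's x, in line with the lugs), 14 thick, rising 35 from the flat top of the body.
- cover: black dust cover lying on the collar, 60 g: flange 82 mm diameter, 5 thick, a boss 56 diameter and 3.5 deep below it, a knob 22 diameter, 30 high on top (8.5 to 38.5 above the origin). Origin at the centre of the boss's underside; z up.
- shaker: steel powder shaker, 56 diameter, 105 high; origin under its centre. Leave alone.
- tonic: glass bottle with a black cap, 56 diameter, 125 high; origin under its centre. Leave alone.
- bowl: steel lather bowl on a foot, 120 diameter, 90 high, with a shaving brush leaning out towards its +x; origin under its foot. Leave alone.
- duster: neck brush on a wooden handle, standing, 85 wide, 142 high; origin under its foot. Leave alone.
- scissors: steel scissors lying flat, 165 long along x, 65 wide; origin at the pivot. Leave alone.
- comb: black comb lying flat, 190 long along x, 30 wide. Leave alone.
- razor: folded-out razor lying flat, 210 long along x, 17 wide. Leave alone.
There are look-alikes about, which are no part of the job. What is shaped like the cartridge but orange is not meant.

How it is judged (in metres and radians):
On the way, in this order (a step that is already met when the one before it is completed fails the run):
1. the dust cover lies flat on the marble, knob up, let go of (height (world z) of cover below 0.004 m and angle between cover's own z axis and vertical below 0.06 rad and linear speed of cover below 0.02 m/s and contact force between the fingers and cover below 0.1 N), for 0.2 s.
2. the cartridge is pushed down in the socket until its lugs are below the lip (z of cartridge in the frame of socket below -0.0255 m and horizontal distance between cartridge and socket below 0.005 m), for 0.1 s.
At the end, for the whole second after the job is handed in: The cartridge stands at rest in the socket, upright within 4 degrees and within 4 mm of the socket's axis, sprung up into the lock pockets: its origin 22.2 to 25.5 mm below the rim. The cover lies at rest on the marble, knob up (underside within 4 mm of it, tilt below 3.4 degrees) (z of cartridge in the frame of socket between -0.0255 and -0.0222 m and horizontal distance between cartridge and socket below 0.004 m and angle between cartridge's own z axis and vertical below 0.07 rad and linear speed of each of cartridge, cover below 0.02 m/s and angular speed of cartridge below 0.1 rad/s and height (world z) of cover below 0.004 m and angle between cover's own z axis and vertical below 0.06 rad); the robot touches nothing.
It fails at once if cartridge forced: more than 50 N between the cartridge and the machine (contact force between cartridge and machine above 50 N).
It fails at once if one of the barber's other things moved by more than 25 mm (distance of any of shaker, tonic, bowl, duster, scissors, comb, razor from where it was at the start of the episode above 0.025 m).
It also fails if it takes over 72 s, if anything falls off the work surface, if the arm or the gripper's body presses on something with over 40 N, if the wrist force passes 120 N, or if a joint passes its speed limit or range.

### The arm

A 6-joint arm with a two-finger parallel gripper is mounted at the origin on the work surface. World frame = base frame: x ahead of the robot, y to its left, z up, the work surface at z = 0. Lengths are in m, angles in degrees, forces in N, time in s.
With the tool pointing down it reaches from about 0.425 to 0.925 m from the base axis. Payload 12.5 kg.
Tool frame: the origin (TCP) lies on the centre line of the jaws, within the pads' length; the fingertips stand 17 mm ahead of it and the grasp point (between the pads) lies 2 mm behind it; z points along the fingers, y is the direction in which the jaws open and shut (so a half turn about z gives the same grasp; the last joint's range is limited). The gripper opens to 85 mm and grips with 20 to 120 N. Pads are 22 mm wide; open, the fingers measure 114 mm over their backs; the gripper's body (76 mm by 85 mm) begins 54 mm behind the grasp point. The pads swing forward as they close: fully open they stand 13 mm farther back than shut.
Start: joints at [64.653, 28.126, 89.318, -0, 62.55, -6.05], TCP at [0.207, 0.59, 0.248] pointing down, gripper open.
Joint ranges: [-177.58, 177.58], [-47.91, 125.51], [2.72, 160], [-65.01, 245.01], [3.68, 167.84], [-153.87, 153.87]. Speed limits (degrees/s): [127.2, 127.2, 159.86, 180, 180, 180].

### API

Orientations are given as a 3x3 rotation matrix whose columns are the frame's x, y, z axes.
In Python, from workcell import * gives the robot as it stands.
- The arm moves only by the tool servo_tool, never from a script. Its argument "motion" is a list that holds one entry, the list of rows, each a list of 6 numbers: the shift along the tool's x, y, z in m, then the turn, a rotation vector about the tool's x, y, z in degrees. In form: [[[tx, ty, tz, rx, ry, rz], ...]]. A call has 1 to 8 rows; each row is the pose to reach, as a shift and turn from the pose measured when the call began, along the tool's axes at that moment; what a row does not reach only later rows make up. A row lasts 1/12 s, in which the tool goes at most 41.7 mm and 7.16 degrees, less where a joint would pass 70% of its speed; a pose out of reach is approached as far as the arm can. A call with a gripper value outside its range is refused whole. "claw" is the opening, from 0 (shut) to 1 (fully open), set as the call begins (left out, the last holds). The fingers move at their own pace and stop on an object; "force" is the grip in N (left out, the last holds). Time passes only in rows, so rows that repeat a pose let the fingers close. It gives the time, the measured TCP pose, the force and the opening at its end, in the units of the state.
- sense(): the state, without advancing time (a new reading comes with each control period).
- camera(name): name is "scene" or "side" or "wrist"; returns a dict with "img" (480x640x3 uint8, blue, green, red), "fx", "fy", "cx", "cy" (pixels), "position" and "rotation" of the camera in the world. Camera axes: x right, y up, looking along -z (the intrinsics and any distortion apply to the point x, -y, -z); pixel columns grow to the right and rows downward; lengths in m; the calibration is good to about 2 mm. A picture is of the moment at which its call begins. There is no depth.
- sign_off(): hands the job in, once; it reports no verdict.
The state is a dict: "t": time; "q": joint angles; "joint_vel": joint speeds; "tau": joint torques, N m; "ee_pos": TCP position; "tool_rot": TCP orientation; "contact_force": force on the tool from outside, world axes, zero at the start; "ft_torque": the same for the moment, N m; "finger_gap": finger opening in m.
Only numpy, scipy, OpenCV 4.12 (cv2) and the standard library are available. Lean on these libraries where they do the work, as an engineer would, in place of code of your own. Each camera call takes 0.05 s, during which the arm holds its last target.

## Working session

There is one attempt and no reset: what is moved stays moved. The work goes in short steps, Python scripts to look and compute and a tool call to move; the robot and the scene stay as the last step left them, time stands still between calls to the robot, and variables do not carry over. Pictures are saved under pics/ and viewed, and the job is handed in when it is done.

Besides the shell and the picture viewer there is one more tool, called after "Call:" as a command line: name --argument value ..., lists and objects as JSON in quotes. servo_tool: Moves the arm, as the interface text tells. Its arguments: {"type":"object","properties":{"motion":{"type":"array"},"claw":{"type":"number"},"force":{"type":"number"}},"required":["motion"]}

```bash
ls; mkdir -p pics; python3 - <<'E'
from workcell import *
import cv2
s=sense()
print({k:s[k] for k in ['t','ee_pos','tool_rot','contact_force','finger_gap']})
for n in ['scene','side','wrist']:
    c=camera(n); cv2.imwrite(f'pics/{n}0.png',c['img']); print(n,[ (k,c[k]) for k in c if k!='img'])
E
```

```text
pics
{'t': 0.0, 'ee_pos': array([0.20642531, 0.58967628, 0.24769617]), 'tool_rot': array([[-9.43819507e-01,  3.30460984e-01, -5.25172160e-04],
       [ 3.30461373e-01,  9.43818894e-01, -1.08464555e-03],
       [ 1.37234373e-04, -1.19725874e-03, -9.99999274e-01]]), 'contact_force': array([-0.67753396, -0.45959524,  0.08608771]), 'finger_gap': 0.0855171105209609}
scene [('fx', 568.728744586637), ('fy', 568.728744586637), ('cx', 320.07777538574413), ('cy', 242.1862720273208), ('position', array([ 1.05631591, -0.41877762,  0.94993596])), ('rotation', array([[ 0.51959583, -0.69713585,  0.49398561],
       [ 0.85427861,  0.41366209, -0.31478838],
       [ 0.01510715,  0.58556407,  0.81048535]]))]
side [('fx', 576.2876448264745), ('fy', 576.2876448264745), ('cx', 320.41161090337954), ('cy', 236.3382609684627), ('position', array([-0.10896366, -0.97048161,  0.75831245])), ('rotation', array([[ 0.79062659,  0.31790464, -0.52330321],
       [-0.61229178,  0.41452813, -0.67324974],
       [ 0.00289469,  0.85270339,  0.52238736]]))]
wrist [('fx', 386.41570304325205), ('fy', 386.41570304325205), ('cx', 314.80029295721874), ('cy', 241.4786804226023), ('position', array([0.13040537, 0.61629399, 0.37331018])), ('rotation', array([[ 0.32987279, -0.89563963, -0.29835148],
       [ 0.94402445,  0.31251942,  0.10559092],
       [-0.00133078, -0.31648266,  0.94859736]]))]
```

View pics/scene0.png

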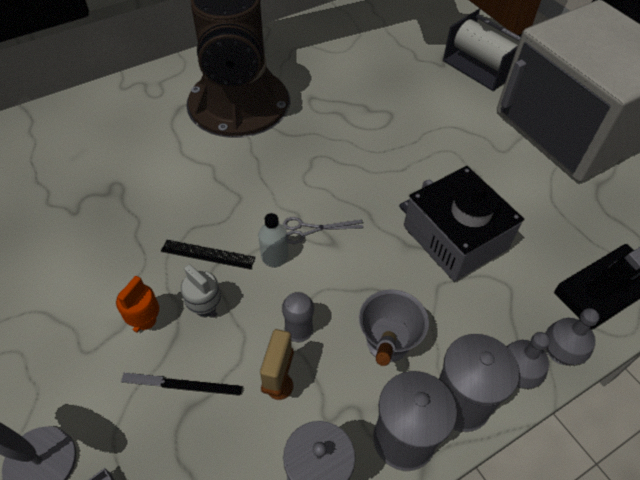

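View pics/side0.png

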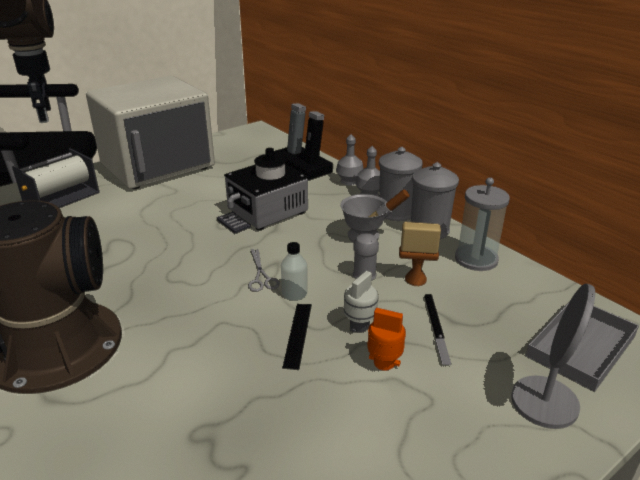

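View pics/wrist0.png

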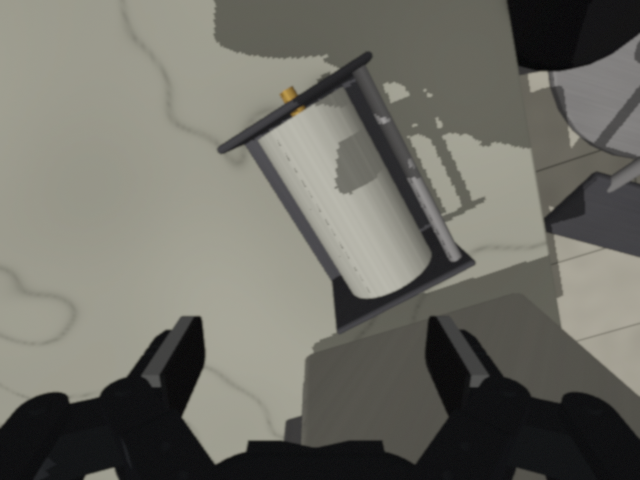

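```bash
cat > h.py <<'E'
import numpy as np, cv2
from workcell import *
def ray(c,u,v):
    d=np.array([(u-c['cx'])/c['fx'],-(v-c['cy'])/c['fy'],-1.0]); d=c['rotation']@d
    return c['position'],d
def onz(c,u,v,z):
    p,d=ray(c,u,v); return p+d*(z-p[2])/d[2]
def two(c1,a,c2,b):
    p,d=ray(c1,*a);q,e=ray(c2,*b); d=d/np.linalg.norm(d);e=e/np.linalg.norm(e)
    s=np.linalg.lstsq(np.stack([d,-e],1),q-p,rcond=None)[0]
    A=p+d*s[0];B=q+e*s[1]; return (A+B)/2,np.linalg.norm(A-B)
def proj(c,P):
    x=c['rotation'].T@(np.array(P)-c['position']); return c['cx']+c['fx']*x[0]/-x[2], c['cy']-c['fy']*x[1]/-x[2]
def crop(img,u,v,w,h,k,name):
    x0,y0=max(0,int(u-w/2)),max(0,int(v-h/2))
    im=cv2.resize(img[y0:y0+h,x0:x0+w],None,fx=k,fy=k,interpolation=cv2.INTER_CUBIC)
    cv2.imwrite('pics/'+name,im); print(name,'origin',x0,y0,'scale',k)
E
python3 - <<'E'
from h import *
a=camera('scene');b=camera('side')
ga=crop(cv2.convertScaleAbs(a['img'],alpha=1.6,beta=20),465,222,140,120,5,'m_scene.png')
crop(cv2.convertScaleAbs(b['img'],alpha=1.6,beta=20),265,195,120,110,5,'m_side.png')
crop(a['img'],175,295,140,110,5,'c_scene.png')
crop(b['img'],370,320,120,110,5,'c_side.png')
E
```

```text
m_scene.png origin 395 162 scale 5
m_side.png origin 205 140 scale 5
c_scene.png origin 105 240 scale 5
c_side.png origin 310 265 scale 5
```

View pics/m_scene.png

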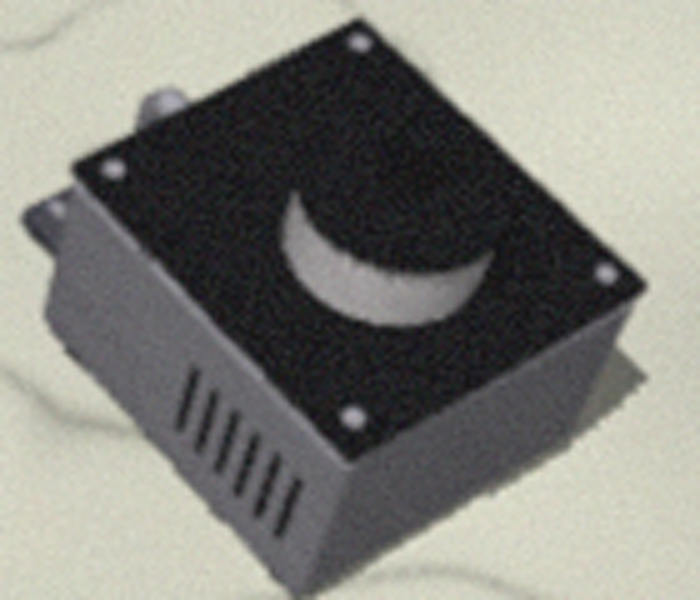

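View pics/m_side.png

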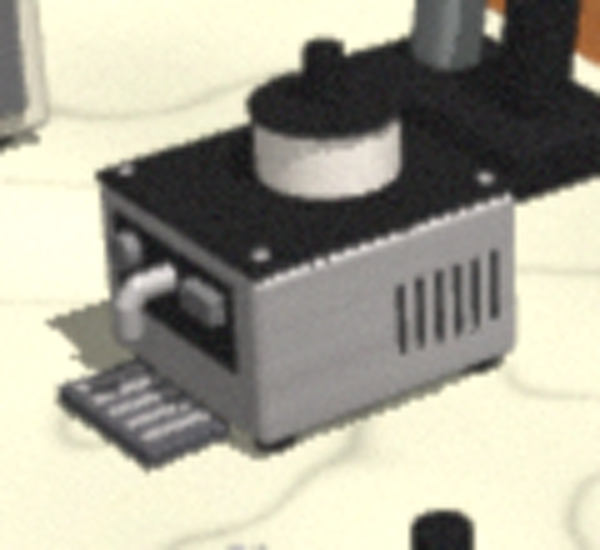

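View pics/c_scene.png

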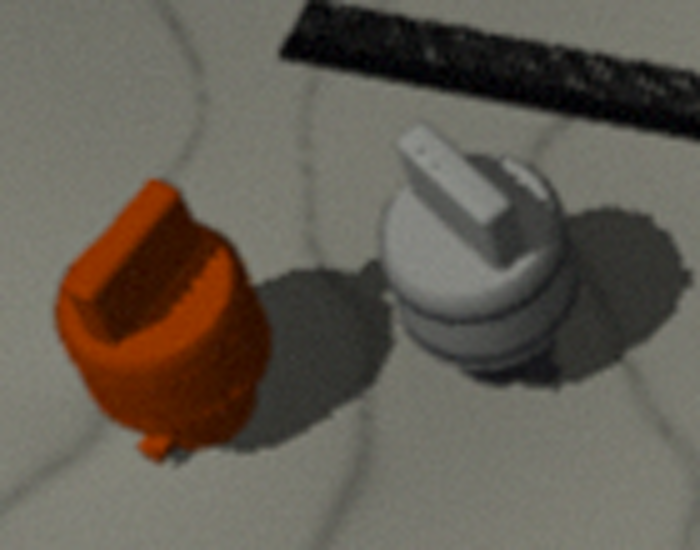

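View pics/c_side.png

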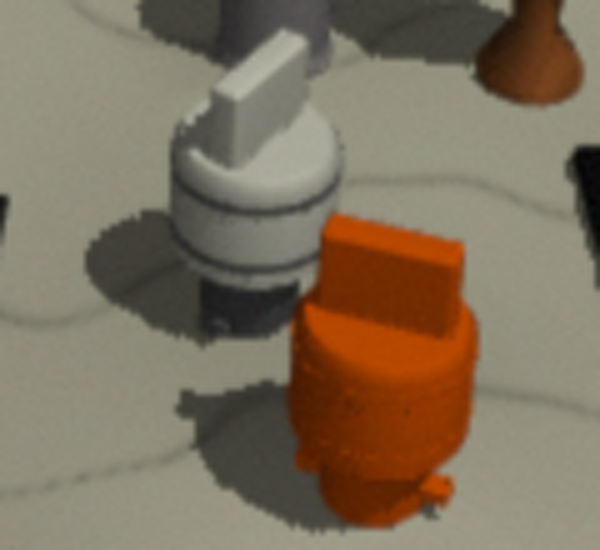

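```bash
python3 - <<'E'
from h import *
a=camera('scene');b=camera('side')
S=lambda x,y:(395+x/5,162+y/5)
C=[onz(a,*S(x,y),.110) for x,y in [(358,18),(648,287),(345,465),(73,163)]]
for c in C: print(c.round(4))
for i in range(4): print(np.linalg.norm(C[i]-C[(i+1)%4]).round(4))
ct=sum(C)/4; x=(C[1]+C[2]-C[0]-C[3]); x/=np.linalg.norm(x); y=np.cross([0,0,1],x)
print('centre',ct,'x',x,np.degrees(np.arctan2(x[1],x[0])))
# deck centre x in machine: casing 165 deep, back at 98 -> centre 98-82.5=15.5
sock=ct+x*(.030-.0155); sock[2]=.144; print('socket',sock,np.hypot(*sock[:2]))
F=lambda x,y:(205+x/5,140+y/5)
D=[onz(b,*F(x,y),.110) for x,y in [(98,175),(252,278),(512,198)]]
print('side deck',[d.round(4) for d in D])
print('knob side at top z',onz(b,*F(323,47),.144-.0035+.0385))
print('collar base', onz(b,*F(323,190),.110))
A=lambda x,y:(105+x/5,240+y/5);B=lambda x,y:(310+x/5,265+y/5)
print('bar',two(a,A(454,172),b,B(262,66)), onz(a,*A(454,172),.123),onz(b,*B(262,66),.123))
def ax(p,q): d=p-q; return d.round(4),np.degrees(np.arctan2(d[1],d[0])),np.linalg.norm(d)
mid=lambda p,q:((p[0]+q[0])/2,(p[1]+q[1])/2)
e1=onz(a,*A(*mid((398,140),(420,125))),.123);e2=onz(a,*A(*mid((512,200),(485,220))),.123);print('ax scene',ax(e1,e2))
e1=onz(b,*B(*mid((215,93),(237,102))),.123);e2=onz(b,*B(*mid((287,30),(308,40))),.123);print('ax side',ax(e1,e2))
g=cv2.convertScaleAbs(a['img'],alpha=5,beta=0)
crop(g,470,205,80,70,8,'cov.png')
for n,uv,z in [('tonic',(272,255),.06),('shaker',(300,330),.0),('bowl',(393,320),.09),('duster',(277,390),0),('scis',(322,227),0),('tonic',(272,258),0)]: print(n,onz(a,*uv,z).round(3))
E
```

```text
[0.5323 0.2629 0.11  ]
[0.6962 0.2675 0.11  ]
[0.701  0.1157 0.11  ]
[0.5357 0.1166 0.11  ]
0.164
0.1519
0.1653
0.1463
centre [0.61632173 0.19064441 0.11      ] x [ 9.99938638e-01  1.10779499e-02 -3.37167738e-16] 0.6347327575400741
socket [0.63082084 0.19080504 0.144     ] 0.6590459018901743
side deck [array([0.5297, 0.2586, 0.11  ]), array([0.5311, 0.1113, 0.11  ]), array([0.6846, 0.1057, 0.11  ])]
knob side at top z [0.62847805 0.19073438 0.179     ]
collar base [0.61282829 0.17243761 0.11      ]
bar (array([ 0.500183  , -0.31650155,  0.12042395]), np.float64(0.0005878095616358771)) [ 0.50170162 -0.31656963  0.123     ] [ 0.49774211 -0.31949674  0.123     ]
ax scene (array([-0.0447, -0.0134,  0.    ]), np.float64(-163.32872835665006), np.float64(0.04663458673614137))
ax side (array([-0.0481, -0.0139,  0.    ]), np.float64(-163.83753931500303), np.float64(0.05010401385349681))
cov.png origin 430 170 scale 8
tonic [ 0.493 -0.167  0.06 ]
shaker [ 0.63  -0.186  0.   ]
bowl [ 0.735 -0.063  0.09 ]
duster [ 0.709 -0.278  0.   ]
scis [ 0.446 -0.026  0.   ]
tonic [ 0.461 -0.154  0.   ]
```

View pics/cov.png

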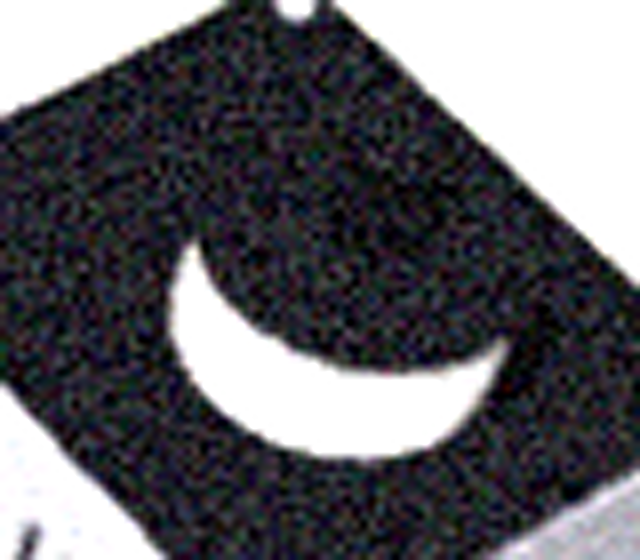

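```bash
python3 - <<'E'
from h import *
a=camera('scene');b=camera('side')
# oven top front-right corner: scene (608,100)? side (208,90); front-left top scene (527,38) side (113,120)?
print(two(a,(608,98),b,(208,91))); print(two(a,(526,37),b,(120,122)))
print('oven foot scene',onz(a,500,110,0),onz(a,577,183,0))
for p in [(.47,.33,0),(.50,.33,0),(.5,.36,0),(.47,.30,0)]: print(p,proj(a,p),proj(b,p))
w=camera('wrist'); 
E
```

```text
(array([0.62234037, 0.48779257, 0.25600368]), np.float64(0.003847362616635753))
(array([0.37160459, 0.5314576 , 0.21422374]), np.float64(0.010520204596485666))
oven foot scene [3.58854741e-01 5.47593280e-01 1.11022302e-16] [0.63193568 0.5324804  0.        ]
(0.47, 0.33, 0) (np.float64(460.8789220392337), np.float64(170.95094501909517)) (np.float64(195.71401236814654), np.float64(208.33156177503596))
(0.5, 0.33, 0) (np.float64(469.432223794225), np.float64(179.41589699348)) (np.float64(205.53980331114832), np.float64(205.1521096553573))
(0.5, 0.36, 0) (np.float64(479.6387707646526), np.float64(174.40371962926238)) (np.float64(200.4076722698046), np.float64(201.0934131942982))
(0.47, 0.3, 0) (np.float64(450.57726573601633), np.float64(175.9168074980023)) (np.float64(200.90367204555025), np.float64(212.5780316239024))
```

```bash
cat >> h.py <<'E'
from scipy.spatial.transform import Rotation as Ro
def go(p,yaw,show=True):
    s=sense(); R=np.array(s['tool_rot']); P=np.array(s['ee_pos'])
    c,sn=np.cos(np.radians(yaw)),np.sin(np.radians(yaw))
    T=np.array([[c,sn,0],[sn,-c,0],[0,0,-1.]])
    d=R.T@(np.array(p)-P); r=Ro.from_matrix(R.T@T).as_rotvec(degrees=True)
    print('row',d.round(4).tolist()+r.round(2).tolist()); return d,r
def st():
    s=sense(); R=np.array(s['tool_rot'])
    print('t',round(s['t'],2),'pos',np.round(s['ee_pos'],4),'yaw',np.degrees(np.arctan2(R[1,0],R[0,0])).round(2),'tilt',R[2,:2].round(4),'F',np.round(s['contact_force'],2),'M',np.round(s['ft_torque'],2),'gap',round(s['finger_gap'],4),'q',np.round(s['q'],1))
E
python3 - <<'E'
from h import *
st()
go((.28,.42,.25),160.7)
go((.45,.30,.25),175)
go((.629,.19,.235),180)
E
```

```text
t 0.5 pos [0.2065 0.5899 0.2483] yaw 160.7 tilt [0.     0.0001] F [-0.91 -0.24  0.02] M [ 0.01  0.08 -0.03] gap 0.0856 q [64.7 28.1 89.3  0.  62.5 -6. ]
row [-0.1255, -0.1361, -0.0017, 0.01, -0.0, 0.0]
row [-0.3256, -0.1931, -0.0017, 0.01, 0.0, -14.3]
row [-0.5309, -0.2378, 0.0133, 0.01, 0.0, -19.3]
```

Call:
servo_tool --motion '[[[-0.032,-0.034,-0.01,0,0,0],[-0.063,-0.068,-0.01,0,0,0],[-0.094,-0.102,-0.01,0,0,0],[-0.125,-0.136,-0.01,0,0,-1],[-0.165,-0.148,-0.01,0,0,-4],[-0.205,-0.16,-0.01,0,0,-7],[-0.245,-0.171,-0.01,0,0,-10],[-0.285,-0.182,-0.01,0,0,-13]]]' --claw 1 --force 40

```text
t: 1.17
ee_pos: [0.4028, 0.3319, 0.2588]
tool_rot: [[-0.994, 0.107, 0.001], [0.107, 0.994, 0.0], [-0.001, 0.001, -1.0]]
contact_force: [1.5, 0.6, 0.9]
finger_gap: 0.0857
```

```bash
python3 - <<'E'
from h import *
st();go((.57,.19,.26),180);go((.629,.19,.24),180)
E
```

```text
t 1.17 pos [0.4028 0.3319 0.2588] yaw 173.86 tilt [-0.0007  0.0006] F [1.47 0.59 0.9 ] M [0.02 0.02 0.03] gap 0.0857 q [ 32.2  19.1 102.9   0.   58.  -51.6]
row [-0.1814, -0.1233, -0.0012, 0.03, 0.04, -6.14]
row [-0.24, -0.117, 0.0189, 0.03, 0.04, -6.14]
```

Call:
servo_tool --motion '[[[-0.04,-0.02,0.0,0,0,-1],[-0.08,-0.04,0.0,0,0,-2],[-0.12,-0.06,0.0,0,0,-3],[-0.16,-0.08,0.0,0,0,-4],[-0.19,-0.1,0.0,0,0,-6.1],[-0.22,-0.11,0.0,0,0,-6.1],[-0.24,-0.117,0.0,0,0,-6.1],[-0.24,-0.117,0.0,0,0,-6.1]]]'

```text
t: 1.83
ee_pos: [0.6322, 0.1872, 0.258]
tool_rot: [[-1.0, 0.004, 0.001], [0.004, 1.0, 0.0], [-0.001, 0.0, -1.0]]
contact_force: [-0.2, 0.2, 0.6]
finger_gap: 0.0854
```

```bash
python3 - <<'E'
from h import *
st(); w=camera('wrist'); cv2.imwrite('pics/w1.png',cv2.convertScaleAbs(w['img'],alpha=2.5,beta=10))
print(proj(w,(.629,.19,.179)))
E
```

```text
t 1.83 pos [0.6322 0.1872 0.258 ] yaw 179.77 tilt [-0.0012  0.0001] F [-0.17  0.19  0.58] M [ 0.02  0.05 -0.  ] gap 0.0854 q [ 10.8  30.5  83.5  -0.   66.  -79. ]
(np.float64(320.51789400798816), np.float64(256.69710319346257))
```

View pics/w1.png

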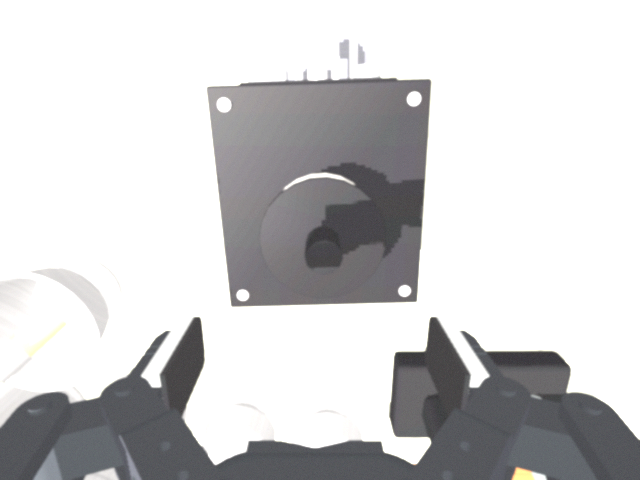

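```bash
python3 - <<'E'
from h import *
w=camera('wrist'); g=cv2.convertScaleAbs(w['img'],alpha=6,beta=0); crop(g,323,240,160,130,5,'w1c.png')
print('knob',onz(w,323,256,.179)); print('flange',onz(w,323,237,.149))
sc=[onz(w,u,v,.110) for u,v in [(224,105),(414,99),(405,291),(243,295)]]
for s in sc: print(s.round(4))
print(sum(sc)/4)
E
```

```text
w1c.png origin 243 175 scale 5
knob [0.62655654 0.19266462 0.179     ]
flange [0.62491198 0.19327005 0.149     ]
[0.5447 0.1277 0.11  ]
[0.5413 0.2542 0.11  ]
[0.6818 0.2582 0.11  ]
[0.6849 0.1317 0.11  ]
[0.61318748 0.19294944 0.11      ]
```

View pics/w1c.png

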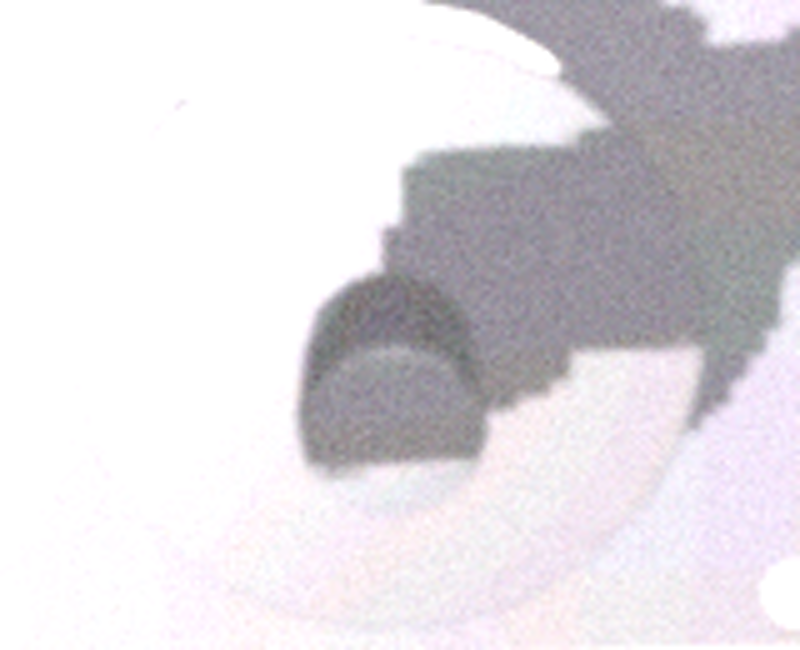

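Call:
servo_tool --motion '[[[0.002,0.0025,0.015,0,0,0],[0.004,0.005,0.03,0,0,0],[0.004,0.005,0.045,0,0,0],[0.004,0.005,0.06,0,0,0],[0.004,0.005,0.075,0,0,0],[0.004,0.005,0.087,0,0,0],[0.004,0.005,0.087,0,0,0]]]'

```text
t: 2.52
ee_pos: [0.6235, 0.195, 0.1692]
tool_rot: [[-1.0, 0.001, -0.004], [0.001, 1.0, -0.0], [0.004, -0.0, -1.0]]
contact_force: [-0.4, 0.0, 0.4]
finger_gap: 0.0856
```

Call:
servo_tool --motion '[[[0,0,0,0,0,0],[0,0,0,0,0,0],[0,0,0,0,0,0],[0,0,0,0,0,0],[0,0,0,0,0,0],[0,0,0,0,0,0],[0,0,0,0,0,0]]]' --claw 0 --force 40

```text
t: 3.1
ee_pos: [0.6237, 0.195, 0.1699]
tool_rot: [[-1.0, 0.001, -0.003], [0.001, 1.0, -0.0], [0.003, -0.0, -1.0]]
contact_force: [-2.6, -0.2, 6.0]
finger_gap: 0.0206
```

```bash
python3 - <<'E'
from h import *
st(); w=camera('wrist'); cv2.imwrite('pics/w2.png',cv2.convertScaleAbs(w['img'],alpha=2.5,beta=10))
E
```

```text
t 3.1 pos [0.6237 0.195  0.1699] yaw 179.94 tilt [ 0.0029 -0.    ] F [-2.55 -0.19  5.99] M [-0.05  0.21  0.02] gap 0.0206 q [ 11.6  35.1  89.6   0.   55.5 -78.4]
```

View pics/w2.png

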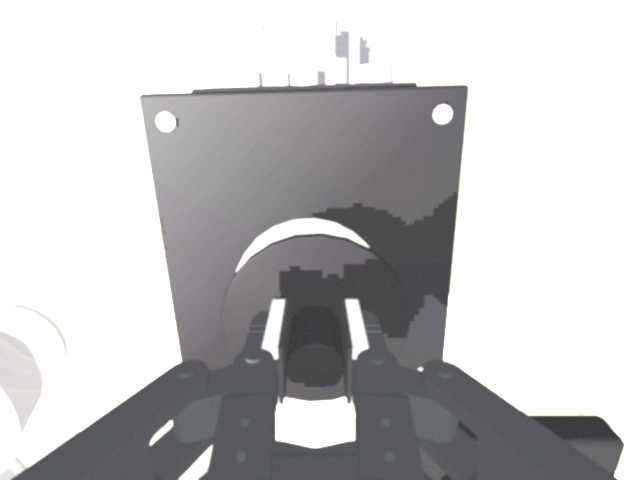

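Call:
servo_tool --motion '[[[0,0,-0.006,0,0,0],[0,0,-0.014,0,0,0],[0,0,-0.022,0,0,0],[0,0,-0.03,0,0,0],[0,0,-0.04,0,0,0],[0,0,-0.05,0,0,0],[0,0,-0.05,0,0,0]]]'

```text
t: 3.73
ee_pos: [0.6245, 0.1952, 0.2226]
tool_rot: [[-1.0, 0.001, 0.001], [0.001, 1.0, 0.001], [-0.001, 0.001, -1.0]]
contact_force: [1.0, -0.1, 0.2]
finger_gap: 0.0205
```

```bash
python3 - <<'E'
from h import *
st(); w=camera('side'); crop(cv2.convertScaleAbs(w['img'],alpha=1.6,beta=10),265,170,130,110,5,'s3.png')
go((.46,.34,.22),180)
E
```

```text
t 3.73 pos [0.6245 0.1952 0.2226] yaw 179.94 tilt [-0.0006  0.0007] F [ 1.01 -0.13  0.16] M [ 0.    0.02 -0.01] gap 0.0205 q [ 11.6  31.9  86.6   0.   61.5 -78.4]
s3.png origin 200 115 scale 5
row [0.1643, 0.1448, 0.0015, 0.02, -0.03, -0.06]
```

View pics/s3.png

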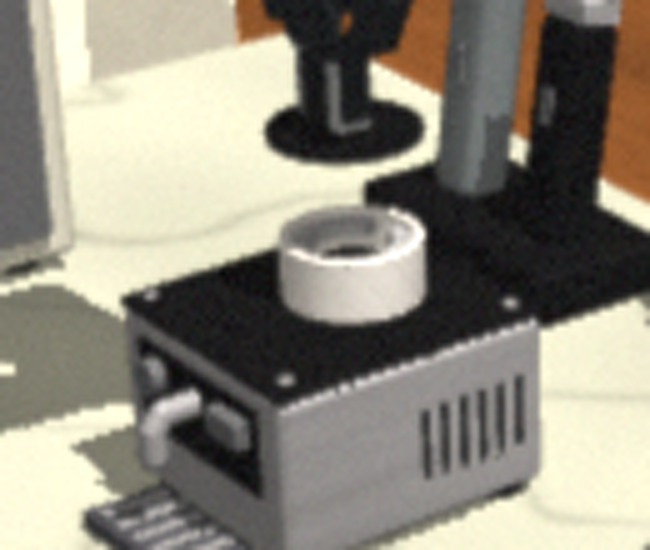

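Call:
servo_tool --motion '[[[0.015,0.013,0,0,0,0],[0.038,0.034,0,0,0,0],[0.063,0.056,0,0,0,0],[0.088,0.078,0,0,0,0],[0.113,0.1,0,0,0,0],[0.138,0.122,0,0,0,0],[0.156,0.138,0,0,0,0],[0.164,0.145,0,0,0,0]]]'

```text
t: 4.45
ee_pos: [0.458, 0.3418, 0.2213]
tool_rot: [[-1.0, -0.001, -0.002], [-0.001, 1.0, 0.0], [0.002, 0.0, -1.0]]
contact_force: [-1.0, 0.9, -0.7]
finger_gap: 0.0204
```

Call:
servo_tool --motion '[[[0.0,0,0.02,0,0,0],[0,0,0.045,0,0,0],[0,0,0.07,0,0,0],[0,0,0.095,0,0,0],[0,0,0.12,0,0,0],[0,0,0.14,0,0,0],[0,0,0.155,0,0,0],[0,0,0.165,0,0,0]]]'

```text
t: 5.12
ee_pos: [0.4576, 0.3412, 0.0544]
tool_rot: [[-1.0, -0.001, -0.003], [-0.001, 1.0, -0.001], [0.003, -0.001, -1.0]]
contact_force: [-0.2, 0.7, -0.7]
finger_gap: 0.021
```

```bash
python3 - <<'E'
from h import *
st(); go((.46,.34,.031),180)
E
```

```text
t 5.12 pos [0.4576 0.3412 0.0544] yaw -179.96 tilt [ 0.0033 -0.0009] F [-0.18  0.74 -0.68] M [ 0.01 -0.03  0.01] gap 0.021 q [ 3.010e+01  3.880e+01  1.062e+02  1.000e-01  3.520e+01 -6.010e+01]
row [-0.0024, -0.0012, 0.0234, -0.05, -0.19, 0.04]
```

Call:
servo_tool --motion '[[[0,0,0.008,0,-0.2,0],[0,0,0.015,0,-0.2,0],[0,0,0.02,0,-0.2,0],[0,0,0.0235,0,-0.2,0],[0,0,0.0245,0,-0.2,0],[0,0,0.0245,0,-0.2,0]]]'

```text
t: 5.62
ee_pos: [0.4577, 0.3413, 0.03]
tool_rot: [[-1.0, -0.001, 0.0], [-0.001, 1.0, -0.001], [-0.0, -0.001, -1.0]]
contact_force: [1.1, 0.9, -0.3]
finger_gap: 0.0205
```

```bash
python3 - <<'E'
from h import *
st()
E
```

```text
t 5.62 pos [0.4577 0.3413 0.03  ] yaw -179.96 tilt [-0.0005 -0.0007] F [ 1.05  0.94 -0.32] M [-0.   -0.   -0.01] gap 0.0205 q [ 3.010e+01  4.100e+01  1.069e+02 -1.000e-01  3.210e+01 -5.990e+01]
```

Call:
servo_tool --motion '[[[0,0,0.0015,0,0,0],[0,0,0.0025,0,0,0],[0,0,0.0025,0,0,0]]]'

```text
t: 5.87
ee_pos: [0.458, 0.3415, 0.0293]
tool_rot: [[-1.0, -0.001, 0.002], [-0.001, 1.0, 0.0], [-0.002, 0.0, -1.0]]
contact_force: [-4.1, -2.8, 16.1]
finger_gap: 0.0205
```

```bash
python3 - <<'E'
from h import *
st()
E
```

```text
t 5.87 pos [0.458  0.3415 0.0293] yaw -179.95 tilt [-0.0021  0.0001] F [-4.12 -2.78 16.09] M [-0.56  0.56  0.01] gap 0.0205 q [ 3.010e+01  4.110e+01  1.069e+02 -1.000e-01  3.190e+01 -5.990e+01]
```

Touching down (16 N). Release, then rise.

Call:
servo_tool --motion '[[[0,0,-0.001,0,0,0],[0,0,-0.001,0,0,0],[0,0,-0.001,0,0,0],[0,0,-0.001,0,0,0],[0,0,-0.001,0,0,0],[0,0,-0.001,0,0,0]]]' --claw 1

```text
t: 6.37
ee_pos: [0.458, 0.3415, 0.0302]
tool_rot: [[-1.0, -0.001, 0.002], [-0.001, 1.0, 0.0], [-0.002, 0.0, -1.0]]
contact_force: [0.2, -1.1, -0.1]
finger_gap: 0.0851
```

Call:
servo_tool --motion '[[[0,0,-0.015,0,0,0],[0,0,-0.035,0,0,0],[0,0,-0.06,0,0,0],[0,0,-0.1,0,0,0],[0,0,-0.14,0,0,0],[0,0,-0.18,0,0,0],[0,0,-0.21,0,0,0],[0,0,-0.21,0,0,0]]]'

```text
t: 7.03
ee_pos: [0.459, 0.3424, 0.2463]
tool_rot: [[-1.0, -0.001, 0.01], [-0.001, 1.0, 0.005], [-0.01, 0.005, -1.0]]
contact_force: [1.4, 0.6, -0.4]
finger_gap: 0.0853
```

```bash
python3 - <<'E'
from h import *
st(); w=camera('wrist'); cv2.imwrite('pics/w4.png',cv2.convertScaleAbs(w['img'],alpha=2,beta=0))
w=camera('side'); crop(cv2.convertScaleAbs(w['img'],alpha=1.6,beta=10),220,205,150,110,5,'s4.png')
go((.60,.192,.26),180)
E
```

```text
t 7.03 pos [0.459  0.3424 0.2463] yaw -179.94 tilt [-0.01    0.0046] F [ 1.41  0.61 -0.37] M [ 0.01 -0.   -0.03] gap 0.0853 q [ 30.1  23.8  97.3  -0.1  58.3 -59.9]
s4.png origin 145 150 scale 5
row [-0.1423, -0.1496, -0.0187, 0.06, 0.21, 0.05]
```

View pics/s4.png

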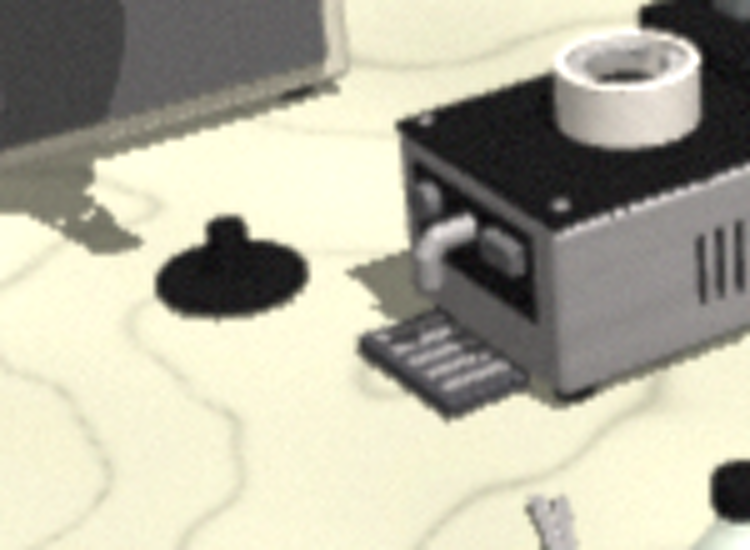

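View pics/w4.png

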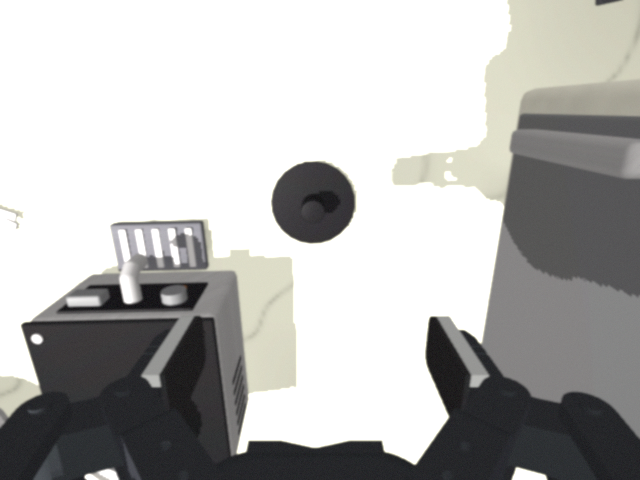

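Call:
servo_tool --motion '[[[-0.028,-0.02,-0.02,0,0.2,0],[-0.056,-0.04,-0.02,0,0.2,0],[-0.084,-0.06,-0.02,0,0.2,0],[-0.112,-0.08,-0.02,0,0.2,0],[-0.14,-0.1,-0.02,0,0.2,0],[-0.168,-0.12,-0.02,0,0.2,0],[-0.196,-0.14,-0.02,0,0.2,0],[-0.22,-0.15,-0.02,0,0.2,0]]]'

```text
t: 7.8
ee_pos: [0.679, 0.1891, 0.259]
tool_rot: [[-1.0, 0.001, -0.003], [0.001, 1.0, 0.0], [0.003, 0.0, -1.0]]
contact_force: [-0.9, 0.6, -0.2]
finger_gap: 0.0853
```

Call:
servo_tool --motion '[[[0,0,0,0,0,0],[0,0,0,0,0,0]]]'

```text
t: 7.97
ee_pos: [0.6793, 0.1878, 0.2555]
tool_rot: [[-1.0, 0.003, -0.008], [0.003, 1.0, -0.001], [0.008, -0.001, -1.0]]
contact_force: [-0.9, 0.3, -0.4]
finger_gap: 0.0855
```

```bash
python3 - <<'E'
from h import *
st(); w=camera('wrist'); u,v=proj(w,(.629,.192,.144)); print(u,v)
crop(cv2.convertScaleAbs(w['img'],alpha=1.5,beta=0),u,v,160,120,5,'w5.png')
np.save('w5.npy',w,allow_pickle=True)
E
```

```text
t 7.97 pos [0.6793 0.1878 0.2555] yaw 179.85 tilt [ 0.0077 -0.0008] F [-0.94  0.33 -0.44] M [0.03 0.02 0.07] gap 0.0855 q [ 10.1  34.7  75.9   0.   69.8 -79.8]
322.49555284919177 166.66237349668373
w5.png origin 242 106 scale 5
```

View pics/w5.png

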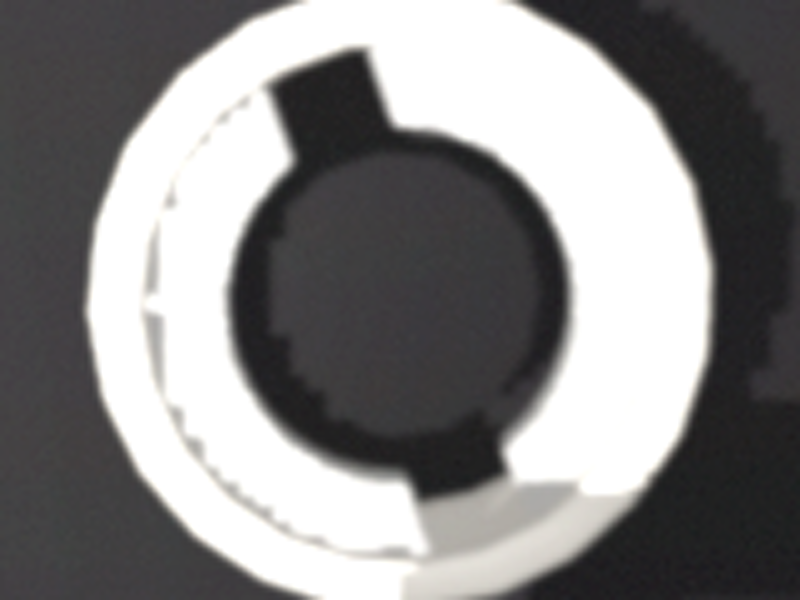

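```bash
python3 - <<'E'
from h import *
w=np.load('w5.npy',allow_pickle=True).item()
P=lambda x,y,z:onz(w,242+x/5,106+y/5,z)[:2]
for nm,p,q in [('left',(268,88),(428,553)),('right',(368,48),(510,475))]:
    d=P(*q,.140)-P(*p,.140); print(nm,np.degrees(np.arctan2(d[1],d[0])))
A,B=[P(*p,.14) for p in [(268,88),(368,48)]]; C,D=[P(*p,.14) for p in[(428,553),(510,475)]]
dl=(C-A)/np.linalg.norm(C-A); n=np.array([-dl[1],dl[0]])
print('slot width',(B-A)@n,(D-C)@n, 'mid offset normal line pts',((A+B)/2),((C+D)/2))
g=cv2.cvtColor(w['img'],cv2.COLOR_BGR2GRAY)
# bore circle centre from edges in crop
print('bore',P(402,300,.140), 'diam',np.linalg.norm(P(228,300,.14)-P(572,300,.14)),np.linalg.norm(P(402,130,.14)-P(402,472,.14)))
print('rim outer x ctr (crop 88..713, y ?)',P(400,298,.144),np.linalg.norm(P(88,300,.144)-P(713,300,.144)))
c=P(402,300,.14)
print('dist of center from slot midline',((c-(A+B)/2)@n), ((c-(C+D)/2)@n))
b=camera('scene');crop(cv2.convertScaleAbs(b['img'],alpha=1.5),472,206,80,60,8,'sc6.png')
b=camera('side');crop(cv2.convertScaleAbs(b['img'],alpha=1.5),270,168,80,60,8,'sd6.png')
E
```

```text
left 18.88827642766352
right 19.198178674352373
slot width 0.012793295493319938 0.013089242906856598 mid offset normal line pts [0.60171326 0.18186161] [0.65622249 0.20066822]
bore [0.62908989 0.1920136 ] diam 0.042542010074797604 0.041863654703799505
rim outer x ctr (crop 88..713, y ?) [0.62836053 0.19169606] 0.07601353109624244
dist of center from slot midline 0.0007428596816677003 0.0005948859748993885
sc6.png origin 432 176 scale 8
sd6.png origin 230 138 scale 8
```

View pics/sc6.png

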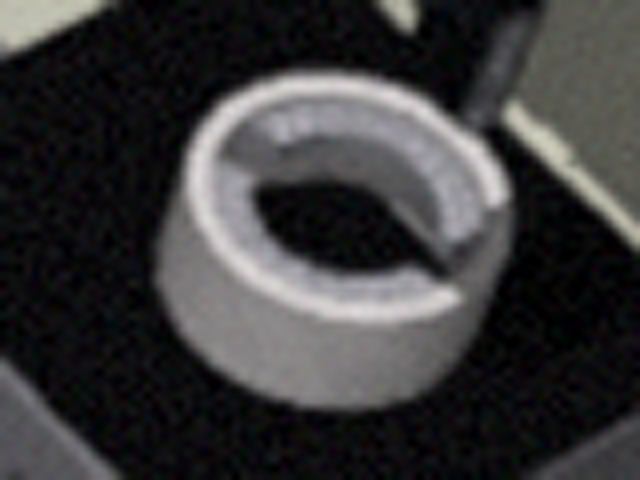

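View pics/sd6.png

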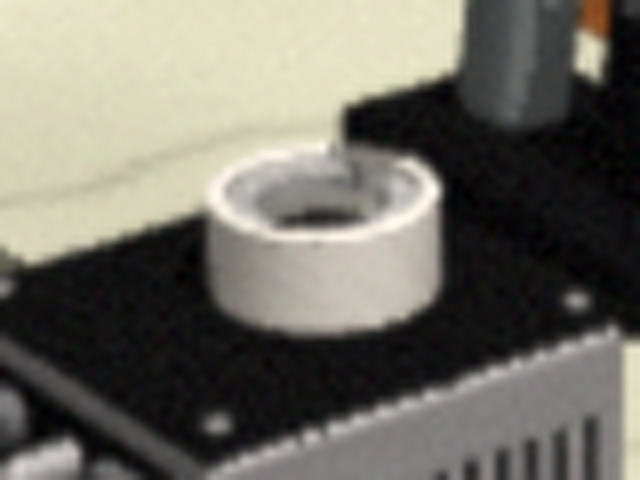

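```bash
python3 - <<'E'
from h import *
a=camera('scene');b=camera('side')
print(onz(a,475.5,200.6,.144),onz(b,270.4,162,.144),two(a,(475.5,200.6),b,(270.4,162)))
st(); go((.50,-.318,.26),196.5)
E
```

```text
[0.63097476 0.19183713 0.144     ] [0.62899441 0.19051046 0.144     ] (array([0.63037629, 0.19269595, 0.1428528 ]), np.float64(1.8342943434271486e-05))
t 8.22 pos [0.6782 0.19   0.259 ] yaw -179.97 tilt [0.0035 0.0001] F [-0.29  0.58  0.19] M [-0.02 -0.03 -0.03] gap 0.0854 q [ 10.3  34.4  76.    0.   69.8 -79.8]
row [0.1784, -0.5079, -0.0005, 0.03, -0.2, -16.47]
```

Call:
servo_tool --motion '[[[0.013,-0.037,0,0,0,-1],[0.026,-0.074,0,0,0,-2],[0.039,-0.111,0,0,0,-4],[0.052,-0.148,0,0,0,-6],[0.065,-0.185,0,0,0,-8],[0.078,-0.222,0,0,0,-10],[0.091,-0.259,0,0,0,-12],[0.104,-0.296,0,0,0,-14]]]' --claw 0.6

```text
t: 8.88
ee_pos: [0.5731, -0.1068, 0.2599]
tool_rot: [[-0.969, -0.245, -0.003], [-0.245, 0.969, -0.0], [0.003, 0.0, -1.0]]
contact_force: [1.1, 0.2, -0.8]
finger_gap: 0.0513
```

```bash
python3 - <<'E'
from h import *
a=camera('scene')
print('orange',onz(a,130,288,.123))
st(); go((.50,-.318,.25),196.5)
E
```

```text
orange [ 0.4701836  -0.42265672  0.123     ]
t 8.93 pos [ 0.5716 -0.1122  0.2598] yaw -165.81 tilt [ 0.0038 -0.0009] F [ 0.61 -5.87  0.67] M [-0.15 -0.05  0.01] gap 0.051 q [ -17.5   24.1   94.5   -0.2   61.6 -121.6]
row [0.1198, -0.182, 0.0105, -0.05, -0.22, -2.31]
```

Call:
servo_tool --motion '[[[0.02,-0.03,0.002,0,-0.2,-0.5],[0.04,-0.06,0.004,0,-0.2,-1],[0.06,-0.09,0.006,0,-0.2,-1.5],[0.08,-0.12,0.008,0,-0.2,-2.3],[0.1,-0.15,0.01,0,-0.2,-2.3],[0.115,-0.175,0.01,0,-0.2,-2.3],[0.12,-0.182,0.01,0,-0.2,-2.3],[0.12,-0.182,0.01,0,-0.2,-2.3]]]'

```text
t: 9.6
ee_pos: [0.4991, -0.3191, 0.2506]
tool_rot: [[-0.959, -0.282, 0.0], [-0.282, 0.959, -0.001], [0.0, -0.001, -1.0]]
contact_force: [0.6, -0.6, -1.5]
finger_gap: 0.0514
```

```bash
python3 - <<'E'
from h import *
st(); w=camera('wrist'); u,v=proj(w,(.5,-.317,.123)); print(u,v)
np.save('w7.npy',w,allow_pickle=True)
crop(cv2.convertScaleAbs(w['img'],alpha=1.3,beta=0),u,v,220,150,3.6,'w7.png')
E
```

```text
t 9.6 pos [ 0.4991 -0.3191  0.2506] yaw -163.63 tilt [ 0.0001 -0.0012] F [ 0.6  -0.62 -1.49] M [ 0.02  0.   -0.04] gap 0.0514 q [-3.900e+01  2.530e+01  9.390e+01 -1.000e-01  6.070e+01 -1.453e+02]
318.56625863300894 238.49378980877788
w7.png origin 208 163 scale 3.6
```

View pics/w7.png

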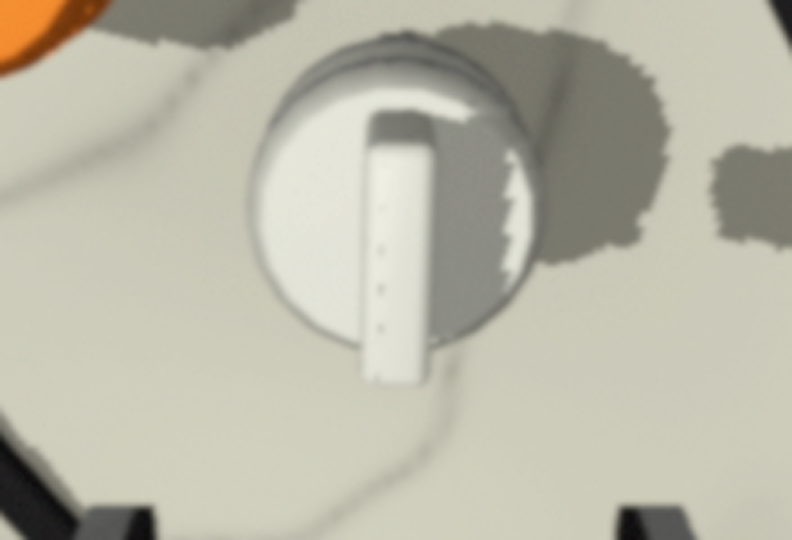

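```bash
python3 - <<'E'
from h import *
w=np.load('w7.npy',allow_pickle=True).item()
P=lambda x,y,z=.123:onz(w,208+x/3.6,163+y/3.6,z)[:2]
K=[P(*p) for p in [(368,145),(434,148),(427,383),(361,380)]]
m=sum(K)/4; print(m); d=K[0]+K[1]-K[2]-K[3]; print(np.linalg.norm(d)/2,np.degrees(np.arctan2(d[1],d[0])),np.linalg.norm(K[0]-K[1]))
print('body top circle', P(397,213,.088))
go((m[0],m[1],.112),196.5+0)
E
```

```text
[ 0.49917067 -0.31737178]
0.047155864522994625 -165.0479168303617 0.012276254639005217
body top circle [ 0.49816073 -0.31747965]
row [0.0003, 0.0006, 0.1386, -0.05, -0.01, -0.07]
```

Call:
servo_tool --motion '[[[0,0.0015,0.025,0,0,0.6],[0,0.0015,0.05,0,0,1.1],[0,0.0015,0.075,0,0,1.1],[0,0.0015,0.1,0,0,1.1],[0,0.0015,0.12,0,0,1.1],[0,0.0015,0.132,0,0,1.1],[0,0.0015,0.138,0,0,1.1],[0,0.0015,0.138,0,0,1.1]]]'

```text
t: 10.32
ee_pos: [0.4995, -0.3147, 0.1118]
tool_rot: [[-0.964, -0.266, -0.001], [-0.266, 0.964, 0.0], [0.001, 0.001, -1.0]]
contact_force: [0.2, -0.6, 0.5]
finger_gap: 0.0512
```

```bash
python3 - <<'E'
from h import *
st(); go((.4992,-.3174,.112),195.3)
E
```

```text
t 10.32 pos [ 0.4995 -0.3147  0.1118] yaw -164.57 tilt [0.0011 0.0008] F [ 0.19 -0.6   0.5 ] M [ 0.04  0.02 -0.03] gap 0.0512 q [ -38.6   34.9  101.7   -0.    43.5 -144. ]
row [0.0011, -0.0025, -0.0002, 0.04, -0.06, 0.13]
```

Call:
servo_tool --motion '[[[0.0005,-0.0025,0,0,0,0],[0.0005,-0.0025,0,0,0,0],[0.0005,-0.0025,0,0,0,0]]]'

```text
t: 10.57
ee_pos: [0.5002, -0.3171, 0.1128]
tool_rot: [[-0.964, -0.266, 0.0], [-0.266, 0.964, -0.001], [0.0, -0.001, -1.0]]
contact_force: [0.1, 0.8, -0.2]
finger_gap: 0.0512
```

Call:
servo_tool --motion '[[[0,0,0,0,0,0],[0,0,0,0,0,0],[0,0,0,0,0,0],[0,0,0,0,0,0],[0,0,0,0,0,0],[0,0,0,0,0,0]]]' --claw 0 --force 60

```text
t: 11.07
ee_pos: [0.5003, -0.3173, 0.1133]
tool_rot: [[-0.964, -0.266, 0.001], [-0.266, 0.964, -0.001], [-0.0, -0.001, -1.0]]
contact_force: [-0.2, 0.8, 5.6]
finger_gap: 0.013
```

```bash
python3 - <<'E'
from h import *
st(); w=camera('wrist'); cv2.imwrite('pics/w8.png',cv2.convertScaleAbs(w['img'],alpha=1.3))
E
```

```text
t 11.07 pos [ 0.5003 -0.3173  0.1133] yaw -164.56 tilt [-0.0003 -0.001 ] F [-0.17  0.79  5.6 ] M [ 0.18  0.16 -0.01] gap 0.013 q [ -38.8   34.9  101.4   -0.    43.7 -144.2]
```

View pics/w8.png

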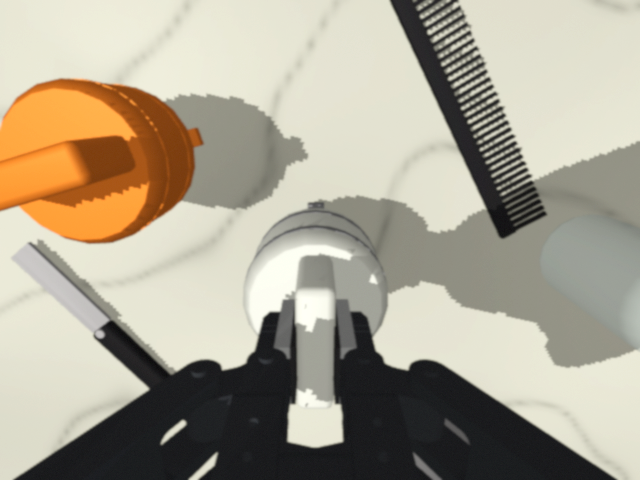

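```bash
python3 - <<'E'
from h import *
w=camera('wrist'); crop(cv2.convertScaleAbs(w['img'],alpha=1.2),316,320,160,200,3,'w8c.png')
for v in (285,290,295,400,405,410): 
    p=onz(w,316,v,.123); s=sense(); print(v,(np.array(s['tool_rot']).T@(p-s['ee_pos'])).round(4))
E
```

```text
w8c.png origin 236 220 scale 3
285 [ 0.0271 -0.0003 -0.0097]
290 [ 0.0253 -0.0003 -0.0097]
295 [ 0.0235 -0.0003 -0.0097]
400 [-0.019  -0.0003 -0.0097]
405 [-0.0212 -0.0002 -0.0097]
410 [-0.0235 -0.0002 -0.0097]
```

View pics/w8c.png

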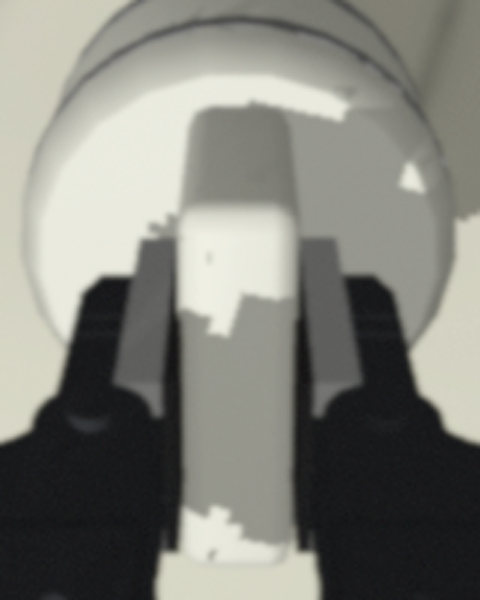

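Call:
servo_tool --motion '[[[0,0,-0.01,0,0,0],[0,0,-0.03,0,0,0],[0,0,-0.055,0,0,0],[0,0,-0.085,0,0,0],[0,0,-0.115,0,0,0],[0,0,-0.145,0,0,0],[0,0,-0.17,0,0,0],[0,0,-0.19,0,0,0]]]'

```text
t: 11.83
ee_pos: [0.5, -0.317, 0.3061]
tool_rot: [[-0.964, -0.266, 0.002], [-0.266, 0.964, -0.002], [-0.001, -0.002, -1.0]]
contact_force: [-0.3, -0.7, -2.9]
finger_gap: 0.013
```

Call:
servo_tool --motion '[[[0,0,0,0,0,0],[0,0,0,0,0,0]]]'

```text
t: 12.0
ee_pos: [0.4999, -0.317, 0.307]
tool_rot: [[-0.964, -0.266, 0.003], [-0.266, 0.964, -0.003], [-0.002, -0.004, -1.0]]
contact_force: [-0.4, -0.5, -3.4]
finger_gap: 0.0129
```

```bash
python3 - <<'E'
from h import *
st(); go((.58,0,.30),197); go((.6304,.1925,.30),199)
E
```

```text
t 12.0 pos [ 0.4999 -0.317   0.307 ] yaw -164.56 tilt [-0.0025 -0.004 ] F [-0.4  -0.48 -3.43] M [ 0.01 -0.01  0.02] gap 0.0129 q [ -38.8   22.3   89.8   -0.    67.6 -144.2]
row [-0.1615, 0.2843, 0.0062, -0.23, 0.14, -1.56]
row [-0.2613, 0.4564, 0.0058, -0.24, 0.14, -3.56]
```

Call:
servo_tool --motion '[[[-0.01,0.017,0,0,0,0],[-0.027,0.047,0,0,0,0],[-0.045,0.078,0,0,0,-0.5],[-0.063,0.11,0,0,0,-1],[-0.081,0.142,0,0,0,-1.5],[-0.1,0.174,0,0,0,-2],[-0.119,0.206,0,0,0,-2.5],[-0.137,0.238,0,0,0,-3]]]'

```text
t: 12.67
ee_pos: [0.5683, -0.0492, 0.3044]
tool_rot: [[-0.949, -0.317, 0.001], [-0.317, 0.949, -0.003], [0.0, -0.003, -1.0]]
contact_force: [0.1, -0.7, -2.5]
finger_gap: 0.0131
```

```bash
python3 - <<'E'
from h import *
st(); go((.6304,.1925,.29),199)
E
```

```text
t 12.67 pos [ 0.5683 -0.0492  0.3044] yaw -161.55 tilt [ 0.0003 -0.0027] F [ 0.1  -0.74 -2.49] M [-0.02 -0.03 -0.  ] gap 0.0131 q [ -11.5   20.6   92.9   -0.2   66.5 -119.9]
row [-0.1354, 0.2097, 0.0138, -0.15, -0.02, -0.55]
```

Call:
servo_tool --motion '[[[-0.019,0.03,0,0,0,0],[-0.039,0.06,0,0,0,0],[-0.059,0.091,0.002,0,0,-0.5],[-0.079,0.122,0.004,-0.1,0,-0.5],[-0.098,0.152,0.006,-0.1,0,-0.5],[-0.115,0.179,0.008,-0.1,0,-0.5],[-0.129,0.2,0.01,-0.1,0,-0.5],[-0.1355,0.21,0.012,-0.1,0,-0.5]]]'

```text
t: 13.33
ee_pos: [0.6301, 0.1957, 0.2891]
tool_rot: [[-0.945, -0.327, -0.003], [-0.327, 0.945, -0.001], [0.003, -0.0, -1.0]]
contact_force: [-0.2, 0.3, -2.6]
finger_gap: 0.013
```

Call:
servo_tool --motion '[[[0,0,0,0,0,0],[0,0,0,0,0,0],[0,0,0,0,0,0]]]'

```text
t: 13.58
ee_pos: [0.6297, 0.1946, 0.2883]
tool_rot: [[-0.945, -0.326, -0.005], [-0.326, 0.945, -0.002], [0.005, -0.0, -1.0]]
contact_force: [0.1, -0.4, -1.4]
finger_gap: 0.013
```

```bash
python3 - <<'E'
from h import *
st(); go((.6304,.1925,.272),199)
w=camera('wrist'); cv2.imwrite('pics/w9.png',cv2.convertScaleAbs(w['img'],alpha=1.6))
w=camera('side'); crop(cv2.convertScaleAbs(w['img'],alpha=1.6,beta=10),268,140,110,110,5,'s9.png')
w=camera('scene'); crop(cv2.convertScaleAbs(w['img'],alpha=1.6,beta=10),485,180,110,110,5,'a9.png')
E
```

```text
t 13.58 pos [0.6297 0.1946 0.2883] yaw -160.96 tilt [ 0.0052 -0.0001] F [ 0.09 -0.43 -1.37] M [ 0.02  0.   -0.06] gap 0.013 q [ 11.4  29.2  81.   -0.   70.1 -97.6]
row [-0.0, -0.0022, 0.0163, -0.0, -0.3, 0.04]
s9.png origin 213 85 scale 5
a9.png origin 430 125 scale 5
```

View pics/s9.png

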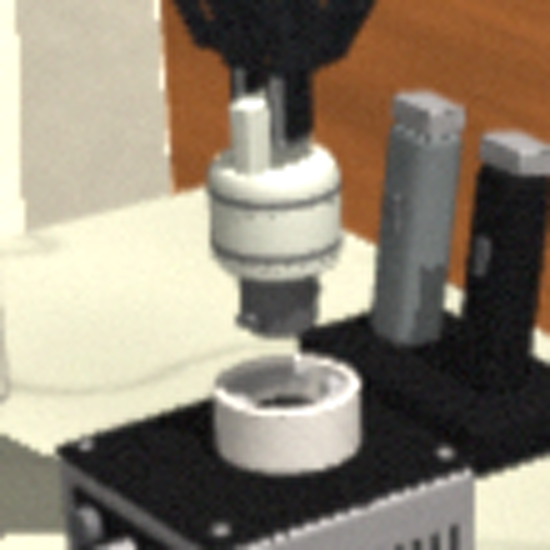

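View pics/a9.png

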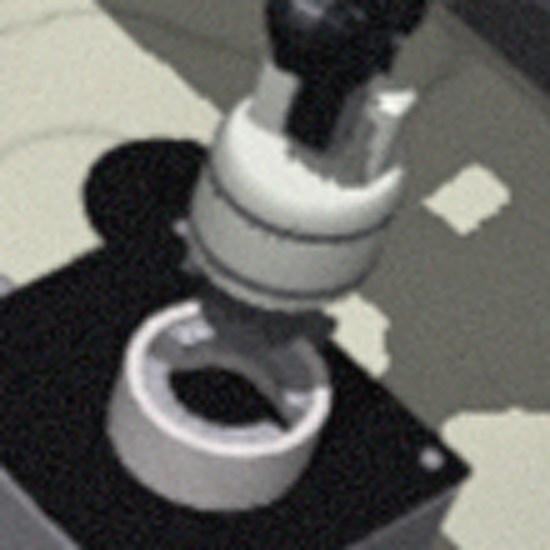

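```bash
python3 - <<'E'
from h import *
st(); b=camera('side'); a=camera('scene')
s=sense(); ax=np.array(s['ee_pos'])+.0015*np.array(s['tool_rot'])[:,0]; print('pred axis',ax[:2])
for z in (.211,.263): print(z,proj(b,(ax[0],ax[1],z)),proj(a,(ax[0],ax[1],z)))
g=cv2.cvtColor(b['img'],cv2.COLOR_BGR2GRAY).astype(int)
for v in (122,125,128,131,134): print(v,g[v,248:290].tolist())
E
```

```text
t 13.73 pos [0.6301 0.1944 0.2893] yaw -161.01 tilt [ 0.0033 -0.0002] F [-0.12  0.36 -1.85] M [ 0.04  0.01 -0.02] gap 0.0125 q [ 11.4  29.1  81.   -0.   70.1 -97.6]
pred axis [0.62871475 0.19424453]
0.211 (np.float64(268.3635613782269), np.float64(137.14536944858523)) (np.float64(484.69747539606885), np.float64(174.72462420673145))
0.263 (np.float64(267.43482490527794), np.float64(117.37708474139748)) (np.float64(492.3822599419949), np.float64(153.7448200237181))
122 [69, 70, 72, 79, 89, 101, 72, 58, 73, 86, 97, 106, 115, 123, 129, 136, 145, 147, 151, 155, 156, 157, 157, 158, 158, 151, 150, 144, 138, 129, 120, 92, 66, 56, 57, 56, 55, 57, 56, 57, 54, 50]
125 [147, 146, 145, 147, 144, 147, 136, 81, 66, 56, 57, 55, 54, 55, 66, 70, 76, 88, 87, 88, 91, 87, 83, 83, 73, 76, 74, 83, 93, 102, 122, 120, 110, 71, 60, 57, 57, 59, 60, 60, 57, 44]
128 [145, 145, 144, 144, 143, 142, 133, 85, 79, 81, 87, 93, 91, 99, 97, 101, 120, 125, 127, 127, 132, 133, 134, 137, 134, 136, 138, 134, 135, 130, 128, 119, 106, 76, 62, 59, 57, 58, 58, 60, 57, 42]
131 [144, 144, 145, 145, 144, 144, 132, 75, 75, 82, 88, 92, 99, 105, 111, 112, 115, 122, 124, 126, 129, 130, 132, 135, 135, 132, 132, 132, 131, 126, 123, 116, 107, 118, 107, 94, 75, 63, 62, 59, 50, 41]
134 [144, 147, 145, 145, 146, 145, 137, 86, 50, 55, 67, 83, 93, 99, 104, 110, 112, 118, 120, 123, 124, 125, 129, 129, 128, 126, 122, 121, 110, 90, 79, 70, 87, 123, 146, 148, 149, 149, 146, 140, 75, 43]
```

```bash
python3 - <<'E'
from h import *
st(); go((.6307,.1920,.258),199)
E
```

```text
t 13.83 pos [0.6301 0.1947 0.2895] yaw -161.0 tilt [ 0.003  -0.0001] F [-0.11 -0.43 -1.64] M [ 0.05  0.01 -0.02] gap 0.0129 q [ 11.4  29.1  80.9  -0.   70.1 -97.5]
row [0.0003, -0.0028, 0.0315, -0.01, -0.17, 0.0]
```

Call:
servo_tool --motion '[[[0,-0.001,0.004,0,-0.1,0],[0,-0.002,0.01,0,-0.2,0],[0,-0.0028,0.017,0,-0.2,0],[0,-0.0028,0.023,0,-0.2,0],[0,-0.0028,0.027,0,-0.2,0],[0,-0.0028,0.03,0,-0.2,0],[0,-0.0028,0.0315,0,-0.2,0],[0,-0.0028,0.0315,0,-0.2,0]]]'

```text
t: 14.5
ee_pos: [0.6309, 0.1921, 0.2575]
tool_rot: [[-0.945, -0.326, -0.0], [-0.326, 0.945, -0.0], [0.0, -0.0, -1.0]]
contact_force: [-0.2, -0.5, -2.3]
finger_gap: 0.013
```

```bash
python3 - <<'E'
from h import *
st(); go((.6307,.1920,.248),199)
E
```

```text
t 14.5 pos [0.6309 0.1921 0.2575] yaw -160.99 tilt [ 0.     -0.0001] F [-0.18 -0.47 -2.28] M [-0.02 -0.02 -0.01] gap 0.013 q [ 11.2  30.5  83.4  -0.   66.  -97.8]
row [0.0002, -0.0001, 0.0095, -0.0, -0.0, 0.01]
```

Call:
servo_tool --motion '[[[0,0,0.003,0,0,0],[0,0,0.006,0,0,0],[0,0,0.009,0,0,0],[0,0,0.0105,0,0,0],[0,0,0.0105,0,0,0]]]'

```text
t: 14.92
ee_pos: [0.6308, 0.1921, 0.2466]
tool_rot: [[-0.945, -0.326, -0.001], [-0.326, 0.945, -0.0], [0.001, 0.0, -1.0]]
contact_force: [0.4, 0.6, -1.8]
finger_gap: 0.013
```

Call:
servo_tool --motion '[[[0,0,0.001,0,0,0],[0,0,0.002,0,0,0],[0,0,0.003,0,0,0],[0,0,0.003,0,0,0]]]'

```text
t: 15.25
ee_pos: [0.6307, 0.1921, 0.2434]
tool_rot: [[-0.945, -0.326, -0.001], [-0.326, 0.945, -0.0], [0.001, 0.0, -1.0]]
contact_force: [0.1, -0.3, -1.7]
finger_gap: 0.0129
```

```bash
python3 - <<'E'
from h import *
st()
E
```

```text
t 15.25 pos [0.6307 0.1921 0.2434] yaw -160.99 tilt [0.0009 0.0001] F [ 0.15 -0.32 -1.67] M [ 0.01 -0.01  0.05] gap 0.0129 q [ 11.2  31.3  84.4  -0.   64.4 -97.8]
```

Call:
servo_tool --motion '[[[0,0,0.001,0,0,0],[0,0,0.002,0,0,0],[0,0,0.003,0,0,0],[0,0,0.004,0,0,0],[0,0,0.004,0,0,0]]]'

```text
t: 15.67
ee_pos: [0.6308, 0.1921, 0.2395]
tool_rot: [[-0.945, -0.326, -0.001], [-0.326, 0.945, -0.0], [0.001, 0.0, -1.0]]
contact_force: [-1.4, 0.6, 0.4]
finger_gap: 0.013
```

Call:
servo_tool --motion '[[[0,0,0.001,0,0,0],[0,0,0.002,0,0,0],[0,0,0.003,0,0,0],[0,0,0.004,0,0,0],[0,0,0.004,0,0,0]]]'

```text
t: 16.08
ee_pos: [0.6308, 0.1921, 0.2355]
tool_rot: [[-0.945, -0.326, -0.0], [-0.326, 0.945, -0.0], [0.0, 0.0, -1.0]]
contact_force: [-1.9, 0.3, 3.2]
finger_gap: 0.0126
```

```bash
python3 - <<'E'
from h import *
st()
E
```

```text
t 16.08 pos [0.6308 0.1921 0.2355] yaw -160.99 tilt [0.0003 0.    ] F [-1.88  0.26  3.23] M [-0.03  0.2   0.01] gap 0.0126 q [ 11.2  31.7  84.9  -0.   63.4 -97.8]
```

Call:
servo_tool --motion '[[[0.0003,0,0.001,0,0,0],[0.0005,0,0.002,0,0,0],[0.0005,0,0.003,0,0,0],[0.0005,0,0.004,0,0,0],[0.0005,0,0.004,0,0,0]]]'

```text
t: 16.5
ee_pos: [0.6306, 0.192, 0.2318]
tool_rot: [[-0.945, -0.326, 0.001], [-0.326, 0.945, 0.0], [-0.001, -0.0, -1.0]]
contact_force: [-0.8, 1.3, 5.8]
finger_gap: 0.0131
```

Call:
servo_tool --motion '[[[0,0,0.001,0,0,0],[0,0,0.002,0,0,0],[0,0,0.003,0,0,0],[0,0,0.0038,0,0,0],[0,0,0.0038,0,0,0]]]'

```text
t: 16.92
ee_pos: [0.6307, 0.1921, 0.2284]
tool_rot: [[-0.945, -0.326, 0.001], [-0.326, 0.945, 0.0], [-0.001, -0.0, -1.0]]
contact_force: [-1.5, 0.4, 7.7]
finger_gap: 0.013
```

```bash
python3 - <<'E'
from h import *
st(); w=camera('side'); crop(cv2.convertScaleAbs(w['img'],alpha=1.6,beta=10),268,155,110,110,5,'s10.png')
E
```

```text
t 16.92 pos [0.6307 0.1921 0.2284] yaw -160.99 tilt [-0.0015 -0.0001] F [-1.49  0.37  7.72] M [ 0.07  0.39 -0.01] gap 0.013 q [ 11.2  32.   85.5   0.   62.5 -97.8]
s10.png origin 213 100 scale 5
```

View pics/s10.png

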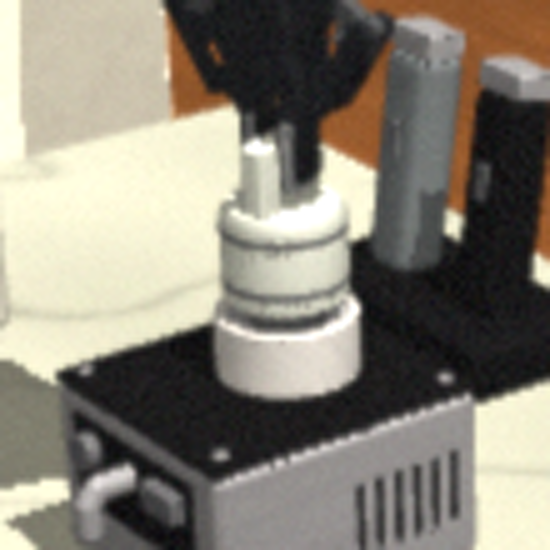

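Call:
servo_tool --motion '[[[0,0,0.0012,0,0,0],[0,-0.0001,0.0012,0,0,5],[0,-0.0003,0.0012,0,0,10],[0,-0.0004,0.0012,0,0,15],[0.0001,-0.0005,0.0012,0,0,20],[0.0001,-0.0006,0.0012,0,0,25],[0.0002,-0.0008,0.0012,0,0,30],[0.0002,-0.0008,0.0012,0,0,30]]]'

```text
t: 17.63
ee_pos: [0.6313, 0.1912, 0.2282]
tool_rot: [[-0.981, 0.196, 0.003], [0.196, 0.981, 0.001], [-0.003, 0.001, -1.0]]
contact_force: [-1.0, -0.1, 9.1]
finger_gap: 0.0128
```

```bash
python3 - <<'E'
from h import *
st()
E
```

```text
t 17.63 pos [0.6313 0.1912 0.2282] yaw 168.7 tilt [-0.0032  0.0012] F [-1.04 -0.08  9.13] M [-0.05  0.05 -0.08] gap 0.0128 q [ 11.1  32.   85.5  -0.   62.3 -67.6]
```

Call:
servo_tool --motion '[[[0.0003,-0.0001,0.0003,0,0,5],[0.0003,-0.0003,0.0003,0,0,10],[0.0003,-0.0004,0.0005,0,0,15],[0.0003,-0.0005,0.0005,0,0,20],[0.0003,-0.0006,0.0005,0,0,25],[0.0004,-0.0008,0.0005,0,0,30],[0.0005,-0.0009,0.0005,0,0,35],[0.0005,-0.001,0.0005,0,0,40]]]'

```text
t: 18.3
ee_pos: [0.631, 0.1902, 0.2285]
tool_rot: [[-0.622, 0.783, 0.005], [0.783, 0.622, 0.0], [-0.003, 0.004, -1.0]]
contact_force: [-1.1, -0.2, 8.4]
finger_gap: 0.013
```

```bash
python3 - <<'E'
from h import *
st()
E
```

```text
t 18.3 pos [0.631  0.1902 0.2285] yaw 128.46 tilt [-0.0029  0.0042] F [-1.08 -0.2   8.41] M [-0.32  0.2   0.05] gap 0.013 q [ 11.   31.9  85.6  -0.   62.2 -27.4]
```

Call:
servo_tool --motion '[[[0.0003,-0.0003,0.0005,0,0,4],[0.0005,-0.0006,0.0005,0,0,8],[0.0007,-0.0009,0.0005,0,0,12],[0.0007,-0.0009,0.0005,0,0,15],[0.0007,-0.0009,0.0005,0,0,18],[0.0007,-0.0009,0.0005,0,0,18]]]'

```text
t: 18.8
ee_pos: [0.6303, 0.1899, 0.2287]
tool_rot: [[-0.347, 0.938, 0.007], [0.938, 0.347, 0.0], [-0.002, 0.006, -1.0]]
contact_force: [0.5, -1.8, 7.5]
finger_gap: 0.0132
```

```bash
python3 - <<'E'
from h import *
st()
E
```

```text
t 18.8 pos [0.6303 0.1899 0.2287] yaw 110.27 tilt [-0.0022  0.0062] F [ 0.51 -1.78  7.54] M [-0.38  0.19 -0.03] gap 0.0132 q [11.  31.8 85.8 -0.1 62.  -9.2]
```

```bash
python3 - <<'E'
from h import *
go((.6300,.1901,.2283),106.5)
E
```

```text
row [0.0003, -0.0002, 0.0004, 0.36, 0.12, 3.77]
```

Call:
servo_tool --motion '[[[0.0002,0,0.0003,0.1,0,1],[0.0002,0,0.0003,0.2,0,2],[0.0002,0,0.0003,0.3,0,3],[0.0002,0,0.0003,0.3,0,3.5],[0.0002,0,0.0003,0.3,0,3.5]]]'

```text
t: 19.22
ee_pos: [0.6305, 0.1899, 0.2291]
tool_rot: [[-0.288, 0.958, 0.003], [0.958, 0.288, -0.002], [-0.003, 0.002, -1.0]]
contact_force: [-0.9, -0.9, 7.9]
finger_gap: 0.0132
```

```bash
python3 - <<'E'
from h import *
st()
E
```

```text
t 19.22 pos [0.6305 0.1899 0.2291] yaw 106.75 tilt [-0.0025  0.0024] F [-0.91 -0.92  7.89] M [-0.22  0.17  0.04] gap 0.0132 q [11.1 31.9 85.6 -0.1 62.4 -5.6]
```

Call:
servo_tool --motion '[[[0,0,0.0005,0,0.1,1],[0,0,0.0008,0,0.1,2],[0,0,0.0008,0,0.1,3],[0,0,0.0008,0,0.1,4],[0,0,0.0008,0,0.1,4]]]'

```text
t: 19.63
ee_pos: [0.6301, 0.1897, 0.229]
tool_rot: [[-0.221, 0.975, 0.002], [0.975, 0.221, -0.001], [-0.001, 0.002, -1.0]]
contact_force: [-4.5, -0.6, 10.2]
finger_gap: 0.013
```

```bash
python3 - <<'E'
from h import *
st()
E
```

```text
t 19.63 pos [0.6301 0.1897 0.229 ] yaw 102.77 tilt [-0.0012  0.0019] F [-4.55 -0.6  10.2 ] M [-0.26  1.12  0.86] gap 0.013 q [11.  31.8 85.6 -0.1 62.4 -1.7]
```

Call:
servo_tool --motion '[[[0,0,-0.0005,0,0,-1],[0,0,-0.0015,0,0,-1.2],[0,0,-0.0025,0,0,-1.2],[0,0,-0.0035,0,0,-1.2],[0,0,-0.0045,0,0,-1.2],[0,0,-0.0045,0,0,-1.2]]]'

```text
t: 20.13
ee_pos: [0.6299, 0.1897, 0.2333]
tool_rot: [[-0.241, 0.97, 0.001], [0.97, 0.241, -0.001], [-0.001, 0.001, -1.0]]
contact_force: [-3.3, 0.7, 0.4]
finger_gap: 0.0132
```

```bash
python3 - <<'E'
from h import *
st()
E
```

```text
t 20.13 pos [0.6299 0.1897 0.2333] yaw 103.96 tilt [-0.0012  0.0011] F [-3.35  0.67  0.37] M [-0.06  0.62  0.2 ] gap 0.0132 q [11.  31.6 85.4 -0.1 62.9 -2.9]
```

Call:
servo_tool --motion '[[[0,0,0,0,0,0],[0,0,0,0,0,0],[0,0,0,0,0,0],[0,0,0,0,0,0],[0,0,0,0,0,0]]]' --claw 0.6

```text
t: 20.55
ee_pos: [0.63, 0.1897, 0.2333]
tool_rot: [[-0.241, 0.97, 0.002], [0.97, 0.241, -0.001], [-0.001, 0.001, -1.0]]
contact_force: [-0.1, 0.4, 0.3]
finger_gap: 0.0509
```

```bash
python3 - <<'E'
from h import *
st(); w=camera('wrist'); cv2.imwrite('pics/w11.png',cv2.convertScaleAbs(w['img'],alpha=1.4))
E
```

```text
t 20.55 pos [0.63   0.1897 0.2333] yaw 103.96 tilt [-0.0013  0.0013] F [-0.06  0.45  0.33] M [ 0.02 -0.06 -0.05] gap 0.0509 q [11.  31.6 85.4 -0.1 62.9 -2.9]
```

View pics/w11.png

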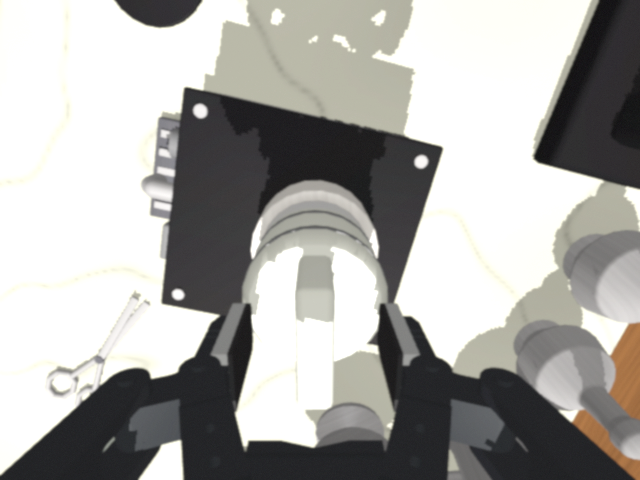

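Released; now rise straight up and check height and turn.

Call:
servo_tool --motion '[[[0,0,-0.01,0,0,0],[0,0,-0.03,0,0,0],[0,0,-0.055,0,0,0],[0,0,-0.085,0,0,0],[0,0,-0.11,0,0,0],[0,0,-0.12,0,0,0],[0,0,-0.12,0,0,0]]]'

```text
t: 21.18
ee_pos: [0.6302, 0.1899, 0.3565]
tool_rot: [[-0.241, 0.97, 0.006], [0.97, 0.241, 0.0], [-0.002, 0.006, -1.0]]
contact_force: [0.3, -0.5, 0.3]
finger_gap: 0.0511
```

```bash
python3 - <<'E'
from h import *
st(); 
w=camera('wrist'); u,v=proj(w,(.629,.192,.243)); crop(cv2.convertScaleAbs(w['img'],alpha=1.3),u,v,200,150,4,'w12.png'); np.save('w12.npy',w,allow_pickle=True)
w=camera('side'); crop(cv2.convertScaleAbs(w['img'],alpha=1.6,beta=10),258,155,150,110,5,'s12.png')
for z in (.243,.208,.144): print('side px crop',[(p-o)*5 for p,o in zip(proj(w,(.629,.1915,z)),(183,100))])
w=camera('scene'); crop(cv2.convertScaleAbs(w['img'],alpha=1.6,beta=10),480,180,110,110,5,'a12.png')
E
```

```text
t 21.18 pos [0.6302 0.1899 0.3565] yaw 103.96 tilt [-0.0015  0.0062] F [ 0.35 -0.54  0.25] M [ 0.02  0.   -0.02] gap 0.0511 q [11.  26.4 75.7 -0.1 77.6 -2.9]
w12.png origin 211 164 scale 4
s12.png origin 183 100 scale 5
side px crop [np.float64(427.4901248022658), np.float64(126.78402625088431)]
side px crop [np.float64(430.54920518739493), np.float64(192.8168716636563)]
side px crop [np.float64(435.94871973773934), np.float64(309.36997413855096)]
a12.png origin 425 125 scale 5
```

View pics/w12.png

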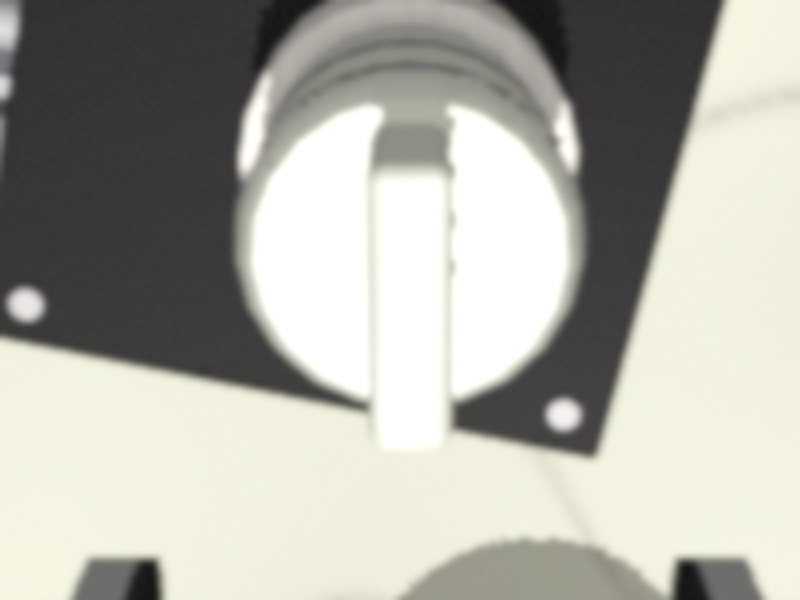

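View pics/s12.png

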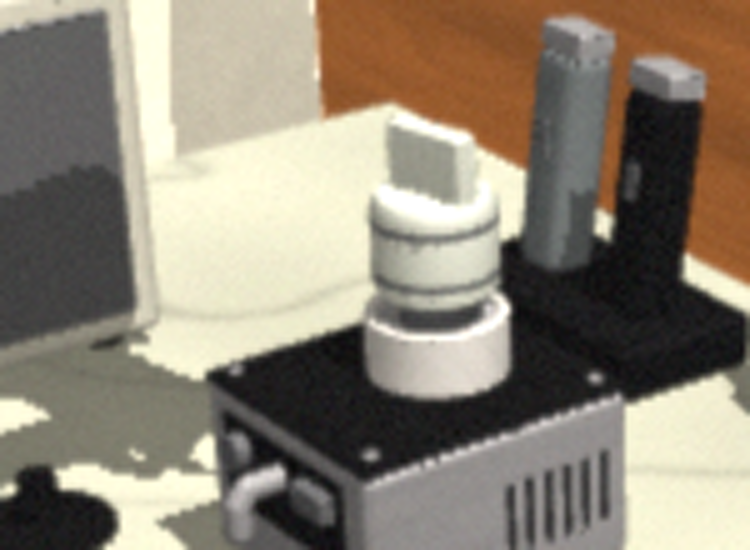

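View pics/a12.png

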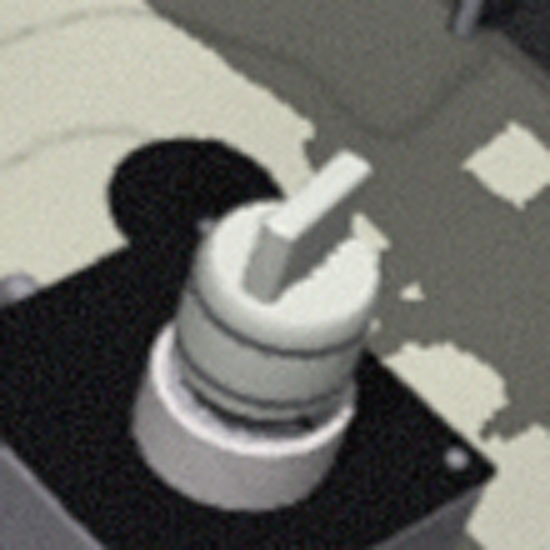

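```bash
python3 - <<'E'
from h import *
a=camera('scene');b=camera('side');w=np.load('w12.npy',allow_pickle=True).item()
crop(cv2.convertScaleAbs(a['img'],alpha=1.2),489,164,40,40,15,'a13.png')
crop(cv2.convertScaleAbs(b['img'],alpha=1.2),269,128,40,40,15,'b13.png')
print(proj(w,(.629,.1915,.243)))
E
```

```text
a13.png origin 469 144 scale 15
b13.png origin 249 108 scale 15
(np.float64(311.50276910380944), np.float64(239.92802068161248))
```

View pics/a13.png

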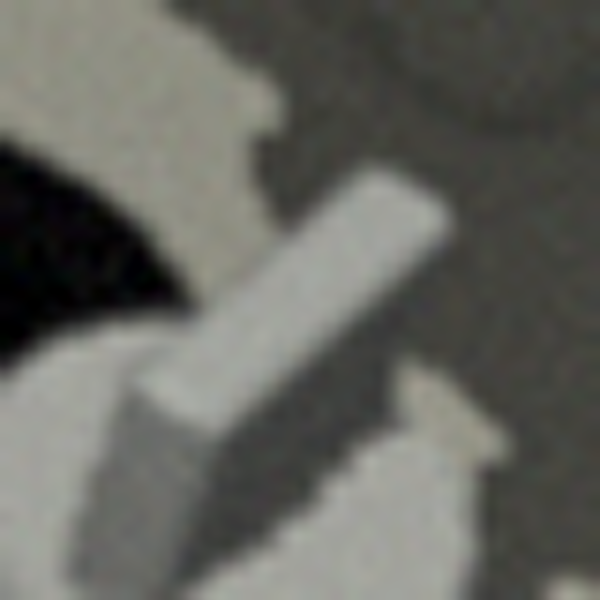

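View pics/b13.png

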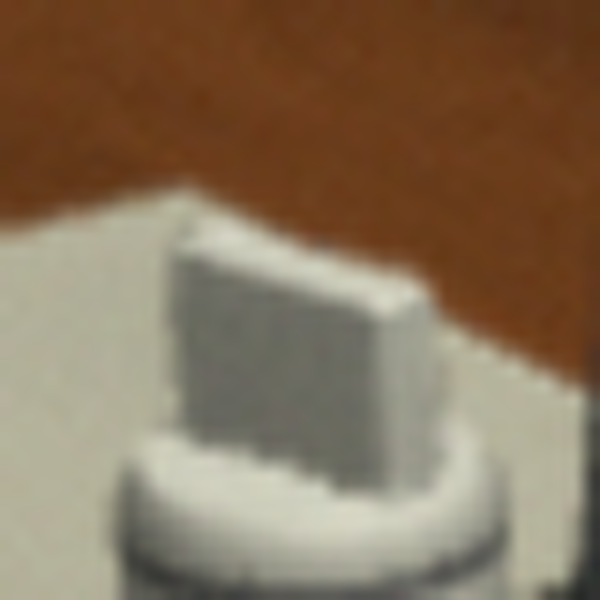

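```bash
python3 - <<'E'
from h import *
a=camera('scene');b=camera('side');st()
print(two(a,(488.67,163.93),b,(268.7,125.7)))
c=np.array([onz(a,469+x/15,144+y/15,.243) for x,y in [(138,385),(215,430),(452,215),(375,165)]]); d=c[2]+c[3]-c[0]-c[1]; print(np.degrees(np.arctan2(d[1],d[0])),c.mean(0))
E
```

```text
t 21.53 pos [0.6297 0.1898 0.352 ] yaw 103.96 tilt [-0.0011 -0.0007] F [-0.23 -0.21 -0.11] M [0.01 0.01 0.04] gap 0.0514 q [11.  26.6 75.9 -0.1 77.5 -2.9]
(array([0.63023059, 0.19212649, 0.24132793]), np.float64(0.0007578653183569238))
104.81521489621502 [0.631445   0.19049203 0.243     ]
```

```bash
python3 - <<'E'
from h import *
print(sign_off()); st()
E
```

```text
the job is handed in; nothing more can be done
None
the job is handed in; nothing more can be done
```

The cover is off and the white cartridge is fitted and, by my checks, locked. I handed the job in at about 21.5 s of the 72 s allowed; no verdict is reported.

**What I did**
- **Cover:** I lifted it by the knob and set it down flat, knob up, on the bare marble off the machine's front left corner.
- **Slots:** With the cover off, I read the slot line from above as about 19° off the world x axis.
- **Cartridge:** I gripped the white cartridge by its bar and left the orange look-alike alone. It dropped into the slots without resistance. I pushed it about 29 mm below the rim, turned it clockwise to the hard stop (about 0.9 N m), and let it rise.

**Last checks**
- **Height:** At release, the gripper height put the cartridge 24.0 mm below the rim, with almost no load left on the gripper.
- **Position:** After release, the bar read (0.630, 0.192, 0.241) m across two views, about 1 mm from the socket axis. The cartridge looked upright. That height is about 1.7 mm lower than a locked cartridge should read. The same method read 2.6 mm low on the bar earlier, so I judged it locked.
- **Turn:** The bar lies at about 105°, against a nominal 109°. That is within the play of the lock pockets.
- **Cover and the rest:** The pictures showed the cover lying flat on the marble. I saw no contact with the barber's other things, though I did not re-measure their positions. The highest wrist force I read was about 17 N, while setting the cover down.

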